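# Fence the pastry board with keyhole-hung guard rails

## Robot

A 6-joint arm with a two-finger parallel gripper is mounted at the origin on a cart in front of the work surface, level with it; the furniture and walls round the work are solid. World frame = base frame: x ahead of the robot, y to its left, z up, the work surface at z = 0. Lengths are in m, angles in rad, forces in N, time in s.
With the tool pointing down it reaches from about 0.325 to 0.775 m from the base axis. Payload 9.3 kg.
Tool frame: the origin (TCP) lies midway between the tips of the shut fingers; the grasp point (between the pads) lies 19 mm behind it; x points along the fingers, y is the direction in which the jaws open and shut, and the axes are right-handed (so a half turn about x gives the same grasp; the last joint's range is limited). The gripper opens to 85 mm and grips with 20 to 120 N. Pads are 22 mm wide; open, the fingers measure 114 mm over their backs; the gripper's body (76 mm by 85 mm) begins 54 mm behind the grasp point. The pads swing forward as they close: fully open they stand 13 mm farther back than shut.
Start: joints at [1.137, 0.259, 0.021, 1.334, 0, 1.418], TCP at [0.152, 0.528, 0.231] pointing down, gripper open.
Joint ranges: [-3.04, 3.04], [-0.91, 1.82], [-1.04, 1.36], [-1.92, 1.95], [-1.52, 1.45], [-3.14, 3.14]. Speed limits (rad/s): [2.22, 2.22, 2.79, 3.14, 3.14, 3.14].

## Interface

Orientations are given as a unit quaternion [w, x, y, z].
In Python, from station import get_obs, read_camera, camera_model, close_job, outline_of, spot_point gives the robot as it stands.
- The arm moves only by the tool step_arm, never from a script. Its argument "steps" is a list of rows, each an object with "grip": the finger opening in m, from 0 to 0.0854; "offset": the shift along the world's x, y, z in m, a list of three; "yaw": the turn about the world's z in rad. A call has 1 to 20 rows; each row shifts and turns the commanded pose from where the row before left it; what a row does not reach is not made up. A row lasts 1/10 s, in which the tool goes at most 50 mm and 8.59 degrees, less where a joint would pass 70% of its speed; a pose out of reach is approached as far as the arm can. A call is refused whole if a number of a shift passes 0.05 or a number of a turn 0.15, either way. A call with a gripper value outside its range is refused whole. The fingers move at their own pace and stop on an object; "grip_force" is the grip in N (left out, the last holds). Time passes only in rows, so rows that do not move let the fingers close. It gives the time, the measured TCP pose, the force and the opening at its end, in the units of the state.
- get_obs(): the state, without advancing time (a new reading comes with each control period).
- read_camera(name): name is "scene" or "top" or "wrist"; returns the picture (400x640x3 uint8, red, green, blue); there is no depth.
- camera_model(name): a dict with "K" (3x3 intrinsics, pixels), "pose" (4x4, takes a point from camera to world coordinates); the wrist camera has in their place "mount" (4x4, takes a point from camera to tool coordinates, whose origin is the TCP and whose axes are the tool frame's). Camera axes: x right, y down, z forward; pixel columns grow to the right and rows downward; lengths in m; the calibration is good to about 2 mm. A picture is of the moment at which its call begins: read the wrist's pose just before it. camera_model takes no time and is no camera call.
- close_job(): hands the job in, once; it reports no verdict.
Trained networks look in the newest picture that a camera, given by its name, has taken for a name from the list of things; names that differ only in an ending like _2 or _b are one class to them, and where a whole thing is asked for, a point or a joint stands for the part that bears it (a point fixed in the world has none). Each returns a list of dicts, best first, with "confidence" (0 to 1); they miss things now and then, are a little off and sometimes report something else, mostly with a low value. They report only what shows in the picture. A call takes as long as a camera call.
- outline_of(query, camera): "mask" (400x640 bool, what is visible of it) and "rect" ([left, top, right, bottom] in pixels, round what is visible of it).
- spot_point(query, camera): "pixel" ([column, row] in pixels: a listed point, or the origin of a listed thing).
The state is a dict: "time": time; "joints": joint angles; "qd": joint speeds; "joint_efforts": joint torques, N m; "tool_pos": TCP position; "orientation": TCP orientation; "force": force on the tool from outside, world axes, zero at the start; "torque": the same for the moment, N m; "finger_gap": opening from 0.0 (shut) to 1.0 (fully open).
Only numpy, scipy, OpenCV 4.12 (cv2) and the standard library are available. Lean on these libraries where they do the work, as an engineer would, in place of code of your own. Each camera call takes 0.05 s, during which the arm holds its last target. There are 200 camera calls.

## Task

Get the pastry board on the cold cooktop ready for flouring: swing the red keeper arm on the rack out to 45 degrees and let go of it, so that it stays there by itself while you unhook every white guard rail from its keyhole studs and stand it upright on the cooktop, its flat back flush against the board - one rail to an edge, about the middle of the edge, using only the left, right and near edges so that the far edge stays open. When all the rails stand in place, swing the keeper arm back home against its stop; leave the other things where they are.

Things in the scene. Friction and masses are not known exactly. Their poses are not given: they have to be found in the camera images.
- rack: fixed rack on the worktop: wooden base 250 x 226 mm, origin underside centre; three steel bars 10 mm thick along rack y at rack x=-70, 0, 70 mm, tops 83 mm above the underside. On each bar's near (-x) face two studs at y=+-50, height 71.5: neck 7 mm thick, 18 long, then head 17 across, 4 thick. Rails hang at y=0, underside 30 mm up, turned by pi, on any bars
- keeper (a joint): angle (rad) of the red keeper arm on its upright friction hinge: 0 = home at its stop, along rack -x, 6 mm above the rails' left-hand ends so they cannot be raised; grows clockwise seen from above, towards rack +y, to 1.6; 45 degrees = 0.785. Friction 0.15 N m, stays where left. Arm 215 mm long, 12 wide, top 102 mm above the rack's underside
- keeper_knob (a point): middle of the upright round black knob on the keeper arm, 150 mm from the hinge axis: 18 mm across, standing 35 mm above the arm (this point 17 mm below its top); can be gripped from above at any yaw
- keeper_hinge (a point): fixed point on the keeper's upright hinge axis, on top of its post
- board: wooden pastry board, fixed on the flat cold cooktop (glass 5.5 mm above the worktop), 252 mm (local x) by 322 mm (local y) by 18 mm. Origin: underside centre. Local x points away from the robot, so the near edge is x = -126 mm, the far edge x = +126, the left edge y = +161, the right edge y = -161 mm
- rail_1: white guard rail 160 mm long, 160 g, blue tab on top; all alike, 2 or 3 present (absent: None). Origin: underside of its flat flush face, mid-length. Local y along the rail, z up; flush face is plane x=0, looking to local -x. Wall x 0 to 14 mm, 58 mm high; foot 5 mm thick on to x=30. Tab 14 (x) by 30 mm (y), z 58 to 93, mid-length: grip across the 30 mm, fingers along the rail
- rail_1_a (a point): point on the bottom of rail_1's flush face, at its local y = +75 mm. Keyholes of every rail, through the wall at local y=+-50 mm: upright slot 10 mm wide, upper end at z=45 mm, opening below into a wide hole 23 mm across centred at z=20.5
- rail_1_b (a point): point on the bottom of rail_1's flush face, at its local y = -75 mm. A hung rail sits with its slots' upper ends on two studs, flush face to the bar: raise it 21 mm to bring the wide holes to the stud heads, move it 25 mm along its local +x (towards the robot), then lift clear
- rail_2: white guard rail 160 mm long, 160 g, blue tab on top; all alike, 2 or 3 present (absent: None). Origin: underside of its flat flush face, mid-length. Local y along the rail, z up; flush face is plane x=0, looking to local -x. Wall x 0 to 14 mm, 58 mm high; foot 5 mm thick on to x=30. Tab 14 (x) by 30 mm (y), z 58 to 93, mid-length: grip across the 30 mm, fingers along the rail
- rail_2_a (a point): point on the bottom of rail_2's flush face, at its local y = +75 mm. Keyholes of every rail, through the wall at local y=+-50 mm: upright slot 10 mm wide, upper end at z=45 mm, opening below into a wide hole 23 mm across centred at z=20.5
- rail_2_b (a point): point on the bottom of rail_2's flush face, at its local y = -75 mm. A hung rail sits with its slots' upper ends on two studs, flush face to the bar: raise it 21 mm to bring the wide holes to the stud heads, move it 25 mm along its local +x (towards the robot), then lift clear
- rail_3: white guard rail 160 mm long, 160 g, blue tab on top; all alike, 2 or 3 present (absent: None). Origin: underside of its flat flush face, mid-length. Local y along the rail, z up; flush face is plane x=0, looking to local -x. Wall x 0 to 14 mm, 58 mm high; foot 5 mm thick on to x=30. Tab 14 (x) by 30 mm (y), z 58 to 93, mid-length: grip across the 30 mm, fingers along the rail
- rail_3_a (a point): point on the bottom of rail_3's flush face, at its local y = +75 mm. Keyholes of every rail, through the wall at local y=+-50 mm: upright slot 10 mm wide, upper end at z=45 mm, opening below into a wide hole 23 mm across centred at z=20.5
- rail_3_b (a point): point on the bottom of rail_3's flush face, at its local y = -75 mm. A hung rail sits with its slots' upper ends on two studs, flush face to the bar: raise it 21 mm to bring the wide holes to the stud heads, move it 25 mm along its local +x (towards the robot), then lift clear
- salt: white salt shaker, a bystander on the worktop: 37 mm wide, 76 mm tall, origin underside centre
- pepper: black pepper shaker, a bystander on the cooktop: 37 mm wide, 76 mm tall, origin underside centre

How it is judged:
By the outcome, as a careful person would: the job done as asked, in the order asked, and still so for the second after the job is handed in, with the robot touching nothing.
Of rail_1, rail_2, rail_3 only 2 to 3 are there at a start; the rules pass over those that are not, and their reading is None.
At some moment in a run one of rail_1, rail_2, rail_3 may be knocked a few centimetres aside while the robot is not near it.
Once in a run the grip may slacken for a moment while it holds something.
It also fails if it takes over 210 s, if anything falls off the work surface, if the arm or the gripper's body presses on something with over 40 N, if the wrist force passes 120 N, or if a joint passes its speed limit or range.

## Working session

There is one attempt and no reset: what is moved stays moved. The work goes in short steps, Python scripts to look and compute and a tool call to move; the robot and the scene stay as the last step left them, time stands still between calls to the robot, and variables do not carry over. Pictures are saved under pics/ and viewed, about 12 in all and at most 16, crops included, and the job is handed in when it is done.

Besides the shell and the picture viewer there is one more tool, called after "Request:" as name(argument=value, ...) on one line, values as JSON. step_arm: Moves the arm, as the interface text tells. Its arguments: {"type":"object","properties":{"steps":{"type":"array","items":{"type":"object","properties":{"grip":{"type":"number"},"offset":{"type":"array","items":{"type":"number"}},"yaw":{"type":"number"}}}},"grip_force":{"type":"number"}},"required":["steps"]}

```bash
mkdir -p pics; ls
python3 - <<'E'
from station import *
import cv2,numpy as np
o=get_obs();print({k:np.round(v,3).tolist() for k,v in o.items()})
for n in ("scene","top"):
    im=read_camera(n);cv2.imwrite(f"pics/{n}0.png",im[:,:,::-1])
    m=camera_model(n);print(n,np.round(m["K"],1).tolist(),np.round(m["pose"],3).tolist())
    for q in ("rack","board","rail_1","rail_1_a","keeper_knob","keeper_hinge","salt","pepper"):
        print(q,[(np.round(d["pixel"]).tolist(),round(d["confidence"],2)) for d in spot_point(q,n)])
m=camera_model("wrist");print(np.round(m["K"],1).tolist(),np.round(m["mount"],3).tolist())
E
```

```text
pics
{'time': 0.0, 'joints': [1.137, 0.259, 0.021, 1.334, 0.0, 1.418], 'qd': [0.001, -0.0, -0.001, -0.001, -0.001, -0.0], 'joint_efforts': [-0.0, -55.565, 34.453, 0.014, -0.0, -0.0], 'tool_pos': [0.152, 0.528, 0.231], 'orientation': [0.7, 0.098, 0.7, -0.099], 'force': [0.035, 1.228, -0.534], 'torque': [-0.029, -0.007, -0.027], 'finger_gap': 1.001}
scene [[410.8, 0.0, 319.1], [0.0, 410.8, 198.5], [0.0, 0.0, 1.0]] [[0.497, -0.611, 0.616, -0.073], [-0.868, -0.353, 0.349, -0.373], [0.004, -0.708, -0.706, 0.785], [0.0, 0.0, 0.0, 1.0]]
rack [([401.0, 292.0], 0.64), ([330.0, 229.0], 0.27)]
board [([217.0, 196.0], 0.55)]
rail_1 [([398.0, 290.0], 0.95), ([385.0, 318.0], 0.83), ([403.0, 263.0], 0.57)]
rail_1_a [([348.0, 301.0], 0.85), ([423.0, 328.0], 0.83)]
keeper_knob [([368.0, 266.0], 0.89)]
keeper_hinge [([389.0, 227.0], 0.76)]
salt [([333.0, 230.0], 0.56)]
pepper [([306.0, 171.0], 0.86)]
top [[408.4, 0.0, 321.2], [0.0, 408.4, 207.3], [0.0, 0.0, 1.0]] [[0.023, -0.997, 0.077, 0.454], [-1.0, -0.022, 0.004, -0.058], [-0.002, -0.077, -0.997, 1.058], [0.0, 0.0, 0.0, 1.0]]
rack [([404.0, 244.0], 0.8), ([391.0, 267.0], 0.7)]
board [([200.0, 227.0], 0.95)]
rail_1 [([410.0, 221.0], 0.92), ([409.0, 248.0], 0.9), ([410.0, 278.0], 0.81)]
rail_1_a [([442.0, 275.0], 0.82), ([378.0, 282.0], 0.55)]
keeper_knob [([391.0, 264.0], 0.7)]
keeper_hinge [([387.0, 199.0], 0.74)]
salt [([327.0, 207.0], 0.45), ([408.0, 243.0], 0.17)]
pepper [([262.0, 151.0], 0.78)]
[[286.3, 0.0, 322.2], [0.0, 286.3, 194.1], [0.0, 0.0, 1.0]] [[-0.001, -0.28, 0.96, -0.143], [1.0, -0.0, 0.0, 0.002], [0.0, 0.96, 0.28, -0.072], [0.0, 0.0, 0.0, 1.0]]
```

View pics/scene0.png

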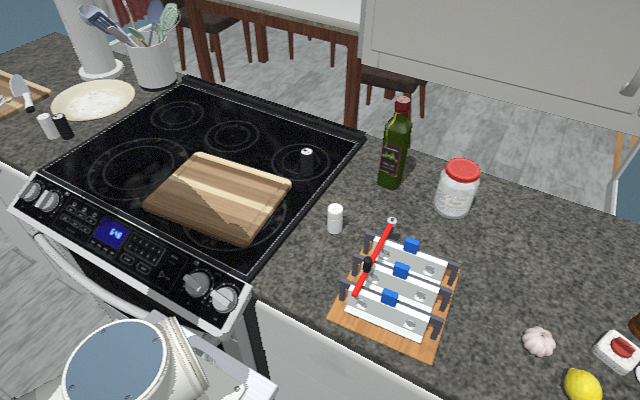

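View pics/top0.png

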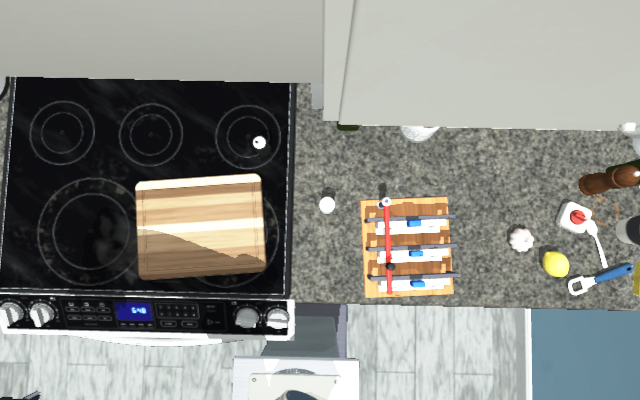

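The scene camera shows three hung rails, with tabs near (389,298), (401,271) and (411,246). The red keeper is at home with its knob near (367,265), and the board is at (217,197). The top view agrees: rack around (405,247), knob (390,266), hinge (387,202), board (200,227), pepper (259,143) and salt (327,205).

```bash
cat > h.py <<'E'
from station import *
import cv2,numpy as np
from scipy.optimize import minimize,least_squares
from scipy.spatial.transform import Rotation as R
def cam(n,o=None):
    m=camera_model(n);K=np.array(m["K"])
    if n=="wrist":
        q=np.array(o["orientation"]);T=np.eye(4);T[:3,:3]=R.from_quat(q[[1,2,3,0]]).as_matrix();T[:3,3]=o["tool_pos"]
        return K,T@np.array(m["mount"])
    return K,np.array(m["pose"])
def proj(c,P):
    K,T=c;P=np.atleast_2d(P);p=(P-T[:3,3])@T[:3,:3]@K.T;return p[:,:2]/p[:,2:]
def onz(c,px,z):
    K,T=c;d=T[:3,:3]@np.linalg.inv(K)@np.r_[px,1];return T[:3,3]+d*(z-T[2,3])/d[2]
def tri(cs,pxs):
    f=lambda X:np.concatenate([proj(c,X)[0]-p for c,p in zip(cs,pxs)])
    r=least_squares(f,[.5,0,.05]);return r.x,np.abs(r.fun).max()
def box(x,y,yaw,z0,lo,hi):
    c,s=np.cos(yaw),np.sin(yaw)
    return np.array([[x+c*a-s*b,y+s*a+c*b,z0+e] for a in(lo[0],hi[0]) for b in(lo[1],hi[1]) for e in(lo[2],hi[2])])
def fitbox(cs,masks,x0,z0,lo,hi):
    def f(v):
        t=0
        for c,m in zip(cs,masks):
            p=proj(c,box(*v,z0,lo,hi));h=cv2.convexHull((p*16).astype(np.int32).reshape(-1,1,2))
            im=np.zeros((400,640),np.uint8);cv2.fillConvexPoly(im,h,1,shift=4)
            t+=1-(m&(im>0)).sum()/(m|(im>0)).sum()
        return t
    r=minimize(f,x0,method="Nelder-Mead",options=dict(initial_simplex=np.array(x0)+np.array([[0,0,0],[.02,0,0],[0,.02,0],[0,0,.1]])))
    return r.x,r.fun
E
python3 - <<'E'
from h import *
S,T=cam("scene"),cam("top")
read_camera("scene");read_camera("top")
for q in("board",):
    ms=[outline_of(q,n)[0]["mask"] for n in("scene","top")]
    for idx in([0,1],[0],[1]):
        print(q,fitbox([[S,T][i] for i in idx],[ms[i] for i in idx],[.4,.24,0],.0055,(-.126,-.161,0),(.126,.161,.018)))
g=lambda q,n:[np.array(d["pixel"]) for d in spot_point(q,n) if d["confidence"]>.3]
for q in("rail_1","rail_1_a","rail_1_b","keeper_knob","keeper_hinge","salt","pepper"):
    a,b=g(q,"scene"),g(q,"top")
    for i in a:
        for j in b:
            X,e=tri([S,T],[i,j])
            if e<3: print(q,i.round(),j.round(),X.round(4),round(e,1))
E
```

```text
board (array([0.48057766, 0.25191342, 0.09014626]), np.float64(0.07555371481655937))
board (array([0.48181565, 0.24982593, 0.08964536]), np.float64(0.04873646209386284))
board (array([0.47947453, 0.25168594, 0.09286802]), np.float64(0.02485910599861041))
rail_1 [406. 263.] [408. 219.] [ 0.5081 -0.2722  0.0283] 1.3
rail_1 [399. 290.] [413. 249.] [ 0.4326 -0.2841  0.0305] 0.8
rail_1_a [422. 329.] [438. 274.] [ 0.3732 -0.3557  0.0225] 1.3
rail_1_a [352. 300.] [380. 279.] [ 0.3589 -0.2066  0.0287] 0.9
rail_1_b [422. 329.] [438. 274.] [ 0.3732 -0.3557  0.0225] 1.3
rail_1_b [352. 300.] [380. 279.] [ 0.3589 -0.2066  0.0287] 0.9
keeper_knob [368. 264.] [390. 265.] [ 0.3995 -0.2177  0.1149] 0.4
keeper_hinge [389. 226.] [384. 201.] [ 0.5485 -0.2064  0.0759] 0.4
salt [331. 230.] [326. 208.] [ 0.5347 -0.0646 -0.0075] 0.8
pepper [306. 174.] [262. 150.] [ 0.6858  0.1028 -0.0057] 0.8
```

Run:
```python
from h import *
o=get_obs();q=np.array(o["orientation"]);M=R.from_quat(q[[1,2,3,0]]).as_matrix();print(M.round(3),np.degrees(np.arctan2(M[1,1],M[0,1])))
K,T=cam("wrist",o);print(T.round(3))
```

```text
[[-0.     0.277  0.961]
 [ 0.     0.961 -0.277]
 [-1.     0.    -0.   ]] 73.91144865579741
[[ 0.277  0.922  0.269  0.084]
 [ 0.961 -0.266 -0.077  0.55 ]
 [ 0.001  0.28  -0.96   0.374]
 [ 0.     0.     0.     1.   ]]
```

Request:
step_arm(steps=[{"offset": [0.04, -0.03, 0.012]}, {"offset": [0.04, -0.03, 0.012]}, {"offset": [0.04, -0.03, 0.012]}, {"offset": [0.04, -0.03, 0.012]}, {"offset": [0.04, -0.03, 0.012]}, {"offset": [0.01, -0.03, 0.012]}, {"offset": [0, -0.042, 0], "yaw": 0.027}, {"offset": [0, -0.042, 0], "yaw": 0.027}, {"offset": [0, -0.042, 0], "yaw": 0.027}, {"offset": [0, -0.042, 0], "yaw": 0.027}, {"offset": [0, -0.042, 0], "yaw": 0.027}, {"offset": [0, -0.042, 0], "yaw": 0.027}, {"offset": [0, -0.042, 0], "yaw": 0.027}, {"offset": [0, -0.042, 0], "yaw": 0.027}, {"offset": [0, -0.042, 0], "yaw": 0.027}, {"offset": [0, -0.042, 0], "yaw": 0.027}, {"offset": [0, -0.042, 0], "yaw": 0.027}, {"offset": [0, -0.042, 0], "yaw": 0.027}, {"offset": [0, -0.042, 0], "yaw": 0.027}, {"offset": [0, -0.042, 0], "yaw": 0.027}])

```text
invalid input at $.steps[0]: expected keys grip, offset, yaw
```

Request:
step_arm(steps=[{"offset": [0, 0, 0]}, {"offset": [0, 0, 0]}, {"offset": [0, 0, 0]}])

```text
invalid input at $.steps[0]: expected keys grip, offset, yaw
```

Run:
```python
from h import *
o=get_obs();im=read_camera("wrist");cv2.imwrite("pics/w1.png",im[:,:,::-1]);W=cam("wrist",o);T=cam("top");S=cam("scene")
print(np.round(o["tool_pos"],4))
for q in ("rail_1","rail_1_a","rail_1_b","keeper_knob","keeper_hinge","rack"):
    print(q,[(np.round(d["pixel"],1).tolist(),round(d["confidence"],2),onz(W,d["pixel"],{"k":.119,"h":.12,"r":.03}[q[0]]).round(4).tolist()) for d in spot_point(q,"wrist")])
def blue(im):
    h=cv2.cvtColor(im,cv2.COLOR_RGB2HSV);m=cv2.inRange(h,(105,150,60),(125,255,255))
    n,l,s,c=cv2.connectedComponentsWithStats(m);return [(c[i].round(1).tolist(),s[i].tolist()) for i in range(1,n) if s[i][4]>40]
for b in blue(im): print(b,onz(W,b[0],.123).round(4))
```

```text
[0.1524 0.5285 0.2313]
rail_1 []
rail_1_a []
rail_1_b []
keeper_knob []
keeper_hinge []
rack []
([277.5, 248.9], [246, 225, 63, 50, 1956]) [0.1956 0.4729 0.123 ]
```

View pics/w1.png

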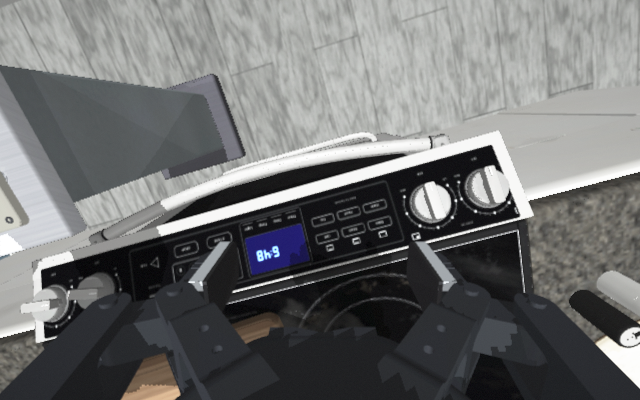

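The move was refused because every row needs all three keys. The wrist view shows the cooktop's front panel, with image down pointing forward (+x) and the gripper filling the bottom.

Request:
step_arm(steps=[{"grip": 0.085, "yaw": 0, "offset": [0.045, -0.03, 0.012]}, {"grip": 0.085, "yaw": 0, "offset": [0.045, -0.03, 0.012]}, {"grip": 0.085, "yaw": 0, "offset": [0.045, -0.03, 0.012]}, {"grip": 0.085, "yaw": 0, "offset": [0.045, -0.03, 0.012]}, {"grip": 0.085, "yaw": 0, "offset": [0.045, -0.03, 0.012]}, {"grip": 0.085, "yaw": 0, "offset": [0.035, -0.03, 0.012]}, {"grip": 0.085, "offset": [0, -0.042, 0], "yaw": 0.027}, {"grip": 0.085, "offset": [0, -0.042, 0], "yaw": 0.027}, {"grip": 0.085, "offset": [0, -0.042, 0], "yaw": 0.027}, {"grip": 0.085, "offset": [0, -0.042, 0], "yaw": 0.027}, {"grip": 0.085, "offset": [0, -0.042, 0], "yaw": 0.027}, {"grip": 0.085, "offset": [0, -0.042, 0], "yaw": 0.027}, {"grip": 0.085, "offset": [0, -0.042, 0], "yaw": 0.027}, {"grip": 0.085, "offset": [0, -0.042, 0], "yaw": 0.027}, {"grip": 0.085, "offset": [0, -0.042, 0], "yaw": 0.027}, {"grip": 0.085, "offset": [0, -0.042, 0], "yaw": 0.027}, {"grip": 0.085, "offset": [0, -0.042, 0], "yaw": 0.027}, {"grip": 0.085, "offset": [0, -0.042, 0], "yaw": 0.027}, {"grip": 0.085, "offset": [0, -0.042, 0], "yaw": 0.027}, {"grip": 0.085, "offset": [0, -0.042, 0], "yaw": 0.027}])

```text
time: 4.15
tool_pos: [0.3901, -0.2267, 0.2976]
orientation: [0.706, -0.035, 0.706, 0.035]
force: [1.1, -0.4, 0.2]
finger_gap: 0.995
```

Request:
step_arm(steps=[{"grip": 0.085, "yaw": 0, "offset": [0, 0, 0]}, {"grip": 0.085, "yaw": 0, "offset": [0, 0, 0]}, {"grip": 0.085, "yaw": 0, "offset": [0, 0, 0]}])

```text
time: 4.45
tool_pos: [0.3904, -0.2242, 0.2975]
orientation: [0.706, -0.034, 0.706, 0.034]
force: [0.3, 0.7, 0.7]
finger_gap: 0.999
```

```bash
cat >> h.py <<'E'
def blue(im):
    h=cv2.cvtColor(im,cv2.COLOR_RGB2HSV);m=cv2.inRange(h,(100,150,60),(125,255,255))
    n,l,s,c=cv2.connectedComponentsWithStats(m);return [(c[i].round(1).tolist(),s[i].tolist()) for i in range(1,n) if s[i][4]>40]
def yaw_of(o):
    q=np.array(o["orientation"]);M=R.from_quat(q[[1,2,3,0]]).as_matrix();return np.arctan2(M[1,2],M[0,2])
def look(name):
    o=get_obs();im=read_camera("wrist");cv2.imwrite(f"pics/{name}.png",im[:,:,::-1])
    print(round(o["time"],2),np.round(o["tool_pos"],4),round(yaw_of(o),4),np.round(o["force"],1),round(o["finger_gap"],3));return o,im,cam("wrist",o)
E
python3 - <<'E'
from h import *
o,im,W=look("w2")
for q in ("rail_1","rail_1_a","rail_1_b","keeper_knob","keeper_hinge","rack"):
    print(q,[(np.round(d["pixel"],1).tolist(),round(d["confidence"],2),onz(W,d["pixel"],{"k":.119,"r":.03}[q[0]]).round(4).tolist()) for d in spot_point(q,"wrist")])
for b in blue(im): print(b,onz(W,b[0],.123).round(4))
E
```

```text
4.45 [ 0.3904 -0.2242  0.2975] 0.0973 [0.3 0.7 0.7] 0.999
rail_1 [([284.8, 188.4], 0.66, [0.4355, -0.2737, 0.03]), ([282.9, 140.1], 0.64, [0.3651, -0.2807, 0.03]), ([285.9, 230.8], 0.59, [0.5034, -0.2679, 0.03]), ([333.7, 232.0], 0.24, [0.4982, -0.1939, 0.03]), ([406.7, 252.2], 0.17, [0.5216, -0.0748, 0.03])]
rail_1_a [([232.7, 141.3], 0.86, [0.3736, -0.3513, 0.03]), ([337.8, 144.7], 0.78, [0.364, -0.2026, 0.03])]
rail_1_b [([232.7, 141.3], 0.86, [0.3736, -0.3513, 0.03]), ([337.8, 144.7], 0.78, [0.364, -0.2026, 0.03])]
keeper_knob [([327.8, 183.3], 0.83, [0.3995, -0.215, 0.119])]
keeper_hinge [([321.7, 279.6], 0.76, [0.5267, -0.2098, 0.119])]
rack [([285.8, 233.5], 0.67, [0.5079, -0.2678, 0.03]), ([291.1, 187.4], 0.6, [0.4331, -0.2645, 0.03])]
([275.0, 140.7], [261, 134, 29, 15, 379]) [ 0.3563 -0.2776  0.123 ]
([275.7, 198.2], [262, 190, 27, 17, 416]) [ 0.422  -0.2735  0.123 ]
([277.0, 250.6], [264, 241, 26, 20, 456]) [ 0.489  -0.2684  0.123 ]
```

View pics/w2.png

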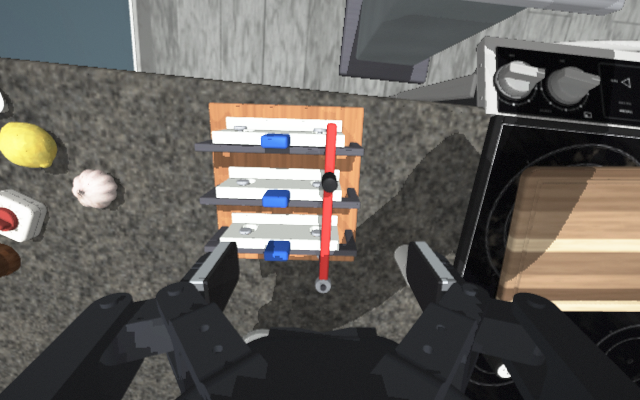

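The wrist view shows the three tabs at (275,141), (276,198) and (277,251). The knob is at (328,182) and the hinge at (322,286), which puts the rack yaw near 0.067. The knob position agrees across views at (0.3995,-0.215). Next I'll grip the knob.

Request:
step_arm(steps=[{"grip": 0.045, "yaw": 0, "offset": [0.009, 0.009, -0.02]}, {"grip": 0.045, "yaw": 0, "offset": [0, 0, -0.02]}, {"grip": 0.045, "yaw": 0, "offset": [0, 0, -0.03]}, {"grip": 0.045, "yaw": 0, "offset": [0, 0, -0.03]}, {"grip": 0.045, "yaw": 0, "offset": [0, 0, 0]}, {"grip": 0.045, "yaw": 0, "offset": [0, 0, -0.03]}, {"grip": 0.045, "yaw": 0, "offset": [0, 0, -0.03]}, {"grip": 0.045, "yaw": 0, "offset": [0, 0, -0.02]}, {"grip": 0.045, "yaw": 0, "offset": [0, 0, -0.01]}, {"grip": 0.045, "yaw": 0, "offset": [0, 0, 0]}, {"grip": 0.01, "yaw": 0, "offset": [0, 0, 0]}, {"grip": 0.01, "yaw": 0, "offset": [0, 0, 0]}, {"grip": 0.01, "yaw": 0, "offset": [0, 0, 0]}, {"grip": 0.01, "yaw": 0, "offset": [0, 0, 0]}, {"grip": 0.01, "yaw": 0, "offset": [0, 0, 0]}, {"grip": 0.01, "yaw": 0, "offset": [0, 0, 0]}], grip_force=30)

```text
time: 6.4
tool_pos: [0.4002, -0.2164, 0.1087]
orientation: [0.707, -0.035, 0.706, 0.034]
force: [0.1, 0.9, 6.2]
finger_gap: 0.198
```

Request:
step_arm(steps=[{"grip": 0.01, "yaw": 0, "offset": [0, 0, 0.002]}, {"grip": 0.01, "yaw": -0.0785, "offset": [-0.0003, 0.0117, 0]}, {"grip": 0.01, "yaw": -0.0785, "offset": [0.0006, 0.0118, 0]}, {"grip": 0.01, "yaw": -0.0785, "offset": [0.0015, 0.0117, 0]}, {"grip": 0.01, "yaw": -0.0785, "offset": [0.0024, 0.0115, 0]}, {"grip": 0.01, "yaw": -0.0785, "offset": [0.0034, 0.0113, 0]}, {"grip": 0.01, "yaw": -0.0785, "offset": [0.0042, 0.011, 0]}, {"grip": 0.01, "yaw": -0.0785, "offset": [0.005, 0.0106, 0]}, {"grip": 0.01, "yaw": -0.0785, "offset": [0.0059, 0.0102, 0]}, {"grip": 0.01, "yaw": -0.0785, "offset": [0.0066, 0.0097, 0]}, {"grip": 0.01, "yaw": -0.0785, "offset": [0.0074, 0.0092, 0]}, {"grip": 0.01, "yaw": 0, "offset": [0, 0, 0]}, {"grip": 0.01, "yaw": 0, "offset": [0, 0, 0]}, {"grip": 0.01, "yaw": 0, "offset": [0, 0, 0]}])

```text
time: 7.8
tool_pos: [0.4385, -0.1092, 0.1092]
orientation: [0.667, 0.238, 0.664, -0.239]
force: [12.2, -10.9, -21.1]
finger_gap: 0.198
```

Request:
step_arm(steps=[{"grip": 0.01, "yaw": 0, "offset": [0.001, -0.001, -0.002]}, {"grip": 0.01, "yaw": 0, "offset": [0, 0, 0]}, {"grip": 0.045, "yaw": 0, "offset": [0, 0, 0]}, {"grip": 0.045, "yaw": 0, "offset": [0, 0, 0]}, {"grip": 0.045, "yaw": 0, "offset": [0, 0, 0.01]}, {"grip": 0.045, "yaw": 0, "offset": [0, 0, 0.02]}, {"grip": 0.085, "yaw": 0, "offset": [0, 0, 0.04]}, {"grip": 0.085, "yaw": 0, "offset": [0, 0, 0.04]}, {"grip": 0.085, "yaw": 0.14, "offset": [0.0, -0.03, 0.04]}, {"grip": 0.085, "yaw": 0.14, "offset": [0.0, -0.03, 0.04]}, {"grip": 0.085, "yaw": 0.14, "offset": [0.0, -0.03, 0]}, {"grip": 0.085, "yaw": 0.14, "offset": [0.0, -0.03, 0]}, {"grip": 0.085, "yaw": 0.14, "offset": [0.0, -0.03, 0]}, {"grip": 0.085, "yaw": 0.05, "offset": [0, 0, 0]}, {"grip": 0.085, "yaw": 0, "offset": [0, 0, 0]}, {"grip": 0.085, "yaw": 0, "offset": [0, 0, 0]}, {"grip": 0.085, "yaw": 0, "offset": [0, 0, 0]}])

```text
time: 9.5
tool_pos: [0.4372, -0.2576, 0.2979]
orientation: [0.707, -0.022, 0.707, 0.022]
force: [0.3, -0.8, 0.8]
finger_gap: 0.995
```

```bash
cat >> h.py <<'E'
def tabs(W,im,z=.123):
    # tab top faces: blue blobs whose centroid is corrected using bright top quad
    for b in blue(im): print("tab",b,onz(W,b[0],z).round(4))
E
python3 - <<'E'
from h import *
o,im,W=look("w3")
S,T=cam("scene"),cam("top");read_camera("scene");read_camera("top")
for q in ("rail_1_a","keeper_knob","keeper_hinge"):
  for n,c in(("wrist",W),("top",T),("scene",S)):
    print(q,n,[(np.round(d["pixel"],1).tolist(),round(d["confidence"],2),onz(c,d["pixel"],{"k":.119,"r":.03}[q[0]]).round(4).tolist()) for d in spot_point(q,n) if d["confidence"]>.4])
a=[[np.array(d["pixel"]) for d in spot_point("keeper_hinge",n)[:1]] for n in("wrist","top","scene")]
cs=[W,T,S];i=[k for k in range(3) if a[k]]
print(tri([cs[k] for k in i],[a[k][0] for k in i]))
tabs(W,im)
E
```

```text
9.5 [ 0.4372 -0.2576  0.2979] 0.0616 [ 0.3 -0.8  0.8] 0.995
rail_1_a wrist [([362.1, 105.3], 0.89, [0.3562, -0.206, 0.03]), ([257.9, 108.0], 0.61, [0.3685, -0.3485, 0.03])]
rail_1_a top [([442.5, 275.9], 0.91, [0.3691, -0.3608, 0.03]), ([378.9, 278.2], 0.91, [0.3598, -0.2024, 0.03]), ([407.2, 218.1], 0.49, [0.5112, -0.2719, 0.03])]
rail_1_a scene [([349.3, 298.5], 0.85, [0.3602, -0.2013, 0.03])]
keeper_knob wrist [([453.1, 182.2], 0.98, [0.4365, -0.1042, 0.119])]
keeper_knob top [([345.5, 249.6], 0.91, [0.4309, -0.1128, 0.119])]
keeper_knob scene [([327.9, 229.2], 0.56, [0.437, -0.1058, 0.119])]
keeper_hinge wrist [([354.1, 248.5], 0.89, [0.5278, -0.2106, 0.119])]
keeper_hinge top [([384.8, 200.3], 0.89, [0.5463, -0.2015, 0.119]), ([406.8, 245.6], 0.56, [0.4432, -0.253, 0.119]), ([407.7, 278.1], 0.52, [0.3696, -0.2555, 0.119])]
keeper_hinge scene [([390.4, 228.0], 0.6, [0.5069, -0.2202, 0.119])]
(array([ 0.55078147, -0.20572285,  0.07188972]), np.float64(1.5940663992736859))
tab ([304.5, 101.2], [292, 95, 27, 13, 324]) [ 0.3581 -0.2794  0.123 ]
tab ([305.7, 165.1], [293, 158, 26, 15, 372]) [ 0.4262 -0.275   0.123 ]
tab ([307.5, 219.2], [295, 211, 25, 17, 389]) [ 0.491 -0.27   0.123]
```

View pics/w3.png

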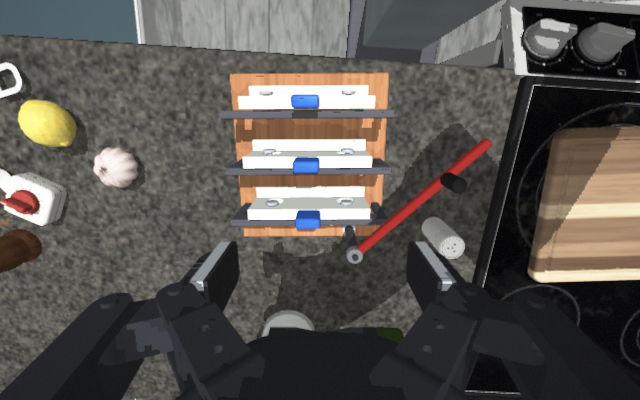

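The keeper is holding at about 45°, with the knob at (453,182) in the picture, and the rails still hang in place. I'll start with the nearest rail.

Request:
step_arm(steps=[{"grip": 0.06, "yaw": 0.005, "offset": [-0.02, -0.0055, -0.03]}, {"grip": 0.06, "yaw": 0, "offset": [-0.02, -0.0055, -0.03]}, {"grip": 0.06, "yaw": 0, "offset": [-0.02, -0.0055, -0.03]}, {"grip": 0.06, "yaw": 0, "offset": [-0.019, -0.0055, -0.03]}, {"grip": 0.06, "yaw": 0, "offset": [0, 0, -0.03]}, {"grip": 0.06, "yaw": 0, "offset": [0, 0, -0.025]}, {"grip": 0.06, "yaw": 0, "offset": [0, 0, -0.02]}, {"grip": 0.06, "yaw": 0, "offset": [0, 0, -0.01]}, {"grip": 0.06, "yaw": 0, "offset": [0, 0, 0]}], grip_force=60)

```text
time: 11.15
tool_pos: [0.3578, -0.2798, 0.0916]
orientation: [0.706, -0.023, 0.707, 0.024]
force: [-0.3, -0.6, 0.3]
finger_gap: 0.703
```

Run:
```python
from h import *
o,im,W=look("w4")
tabs(W,im)
```

```text
11.15 [ 0.3578 -0.2798  0.0916] 0.0672 [-0.3 -0.6  0.3] 0.703
tab ([319.2, 261.4], [287, 234, 66, 54, 3269]) [ 0.35   -0.2799  0.123 ]
```

View pics/w4.png

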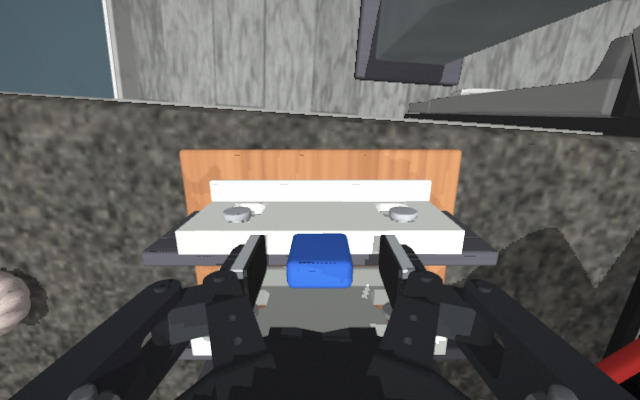

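The fingers straddle the tab, whose top face centres near (320,275), and they are aligned to about 2 mm. Closing and raising now.

Request:
step_arm(steps=[{"grip": 0.02, "yaw": 0, "offset": [0, 0, 0.001]}, {"grip": 0.02, "yaw": 0, "offset": [0, 0, 0]}, {"grip": 0.02, "yaw": 0, "offset": [0, 0, 0]}, {"grip": 0.02, "yaw": 0, "offset": [0, 0, 0]}, {"grip": 0.02, "yaw": 0, "offset": [0, 0, 0]}, {"grip": 0.02, "yaw": 0, "offset": [0, 0, 0]}], grip_force=60)

```text
time: 11.8
tool_pos: [0.3587, -0.2805, 0.0946]
orientation: [0.707, -0.024, 0.706, 0.023]
force: [-0.6, 3.1, 6.8]
finger_gap: 0.341
```

Request:
step_arm(steps=[{"grip": 0.02, "yaw": 0, "offset": [0, 0, 0.007]}, {"grip": 0.02, "yaw": 0, "offset": [0, 0, 0.007]}, {"grip": 0.02, "yaw": 0, "offset": [0, 0, 0.007]}, {"grip": 0.02, "yaw": 0, "offset": [0, 0, 0]}, {"grip": 0.02, "yaw": 0, "offset": [0, 0, 0]}])

```text
time: 12.3
tool_pos: [0.3583, -0.2803, 0.1147]
orientation: [0.707, -0.024, 0.707, 0.024]
force: [0.3, 0.2, -1.7]
finger_gap: 0.34
```

Request:
step_arm(steps=[{"grip": 0.02, "yaw": 0, "offset": [-0.008, -0.0006, 0.0005]}, {"grip": 0.02, "yaw": 0, "offset": [-0.008, -0.0005, 0]}, {"grip": 0.02, "yaw": 0, "offset": [-0.01, -0.0007, 0]}, {"grip": 0.02, "yaw": 0, "offset": [0, 0, 0]}, {"grip": 0.02, "yaw": 0, "offset": [0, 0, 0]}])

```text
time: 12.8
tool_pos: [0.3319, -0.2822, 0.115]
orientation: [0.707, -0.023, 0.707, 0.023]
force: [0.2, -0.8, -2.1]
finger_gap: 0.341
```

Request:
step_arm(steps=[{"grip": 0.02, "yaw": 0, "offset": [0, 0, 0.02]}, {"grip": 0.02, "yaw": 0, "offset": [0, 0, 0.04]}, {"grip": 0.02, "yaw": 0, "offset": [0, 0, 0.04]}, {"grip": 0.02, "yaw": 0, "offset": [0.01, 0.03, 0.02]}, {"grip": 0.02, "yaw": 0, "offset": [0.01, 0.04, 0]}, {"grip": 0.02, "yaw": 0.0, "offset": [0.01, 0.04, 0]}, {"grip": 0.02, "yaw": 0.0, "offset": [0, 0.04, 0]}, {"grip": 0.02, "yaw": 0, "offset": [0, 0.04, 0]}, {"grip": 0.02, "yaw": 0, "offset": [0, 0.04, 0]}, {"grip": 0.02, "yaw": 0, "offset": [0, 0.04, 0]}, {"grip": 0.02, "yaw": 0, "offset": [0, 0.04, 0]}, {"grip": 0.02, "yaw": 0, "offset": [0, 0.04, 0]}, {"grip": 0.02, "yaw": 0, "offset": [0, 0.04, 0]}, {"grip": 0.02, "yaw": 0.025, "offset": [0, 0.04, 0]}, {"grip": 0.02, "yaw": 0, "offset": [0, 0.04, 0]}, {"grip": 0.02, "yaw": 0, "offset": [0, 0.04, 0]}, {"grip": 0.02, "yaw": 0, "offset": [0, 0.04, 0]}, {"grip": 0.02, "yaw": 0, "offset": [0, 0.012, 0]}, {"grip": 0.02, "yaw": 0, "offset": [0, 0, 0]}, {"grip": 0.02, "yaw": 0, "offset": [0, 0, 0]}])

```text
time: 14.8
tool_pos: [0.3621, 0.2795, 0.2347]
orientation: [0.706, -0.033, 0.707, 0.033]
force: [1.5, 1.0, -0.6]
finger_gap: 0.336
```

Run:
```python
from h import *
o,im,W=look("w5")
T=cam("top");S=cam("scene")
for d in outline_of("board","wrist")[:1]:
    m=d["mask"];print(m.sum(),d["rect"],d["confidence"])
    v=im[:,:,::-1].copy();v[m]=(v[m]*.5+[0,127,0]).astype(np.uint8);
    for b in [box(.48,.2515,.092,.0055,(-.126,-.161,0),(.126,.161,.018))]:
        p=proj(W,b);print(p.round(0).tolist())
        for q in p: cv2.circle(v,tuple(int(t) for t in q),4,(0,0,255),1)
    cv2.imwrite("pics/w5m.png",v)
```

```text
14.8 [0.3621 0.2795 0.2347] 0.0927 [ 1.5  1.  -0.6] 0.336
12058 [166.6, 158.2, 420.9, 328.2] 0.64
[[168.0, 158.0], [161.0, 160.0], [415.0, 158.0], [419.0, 161.0], [192.0, 320.0], [187.0, 328.0], [400.0, 320.0], [403.0, 328.0]]
```

View pics/w5m.png

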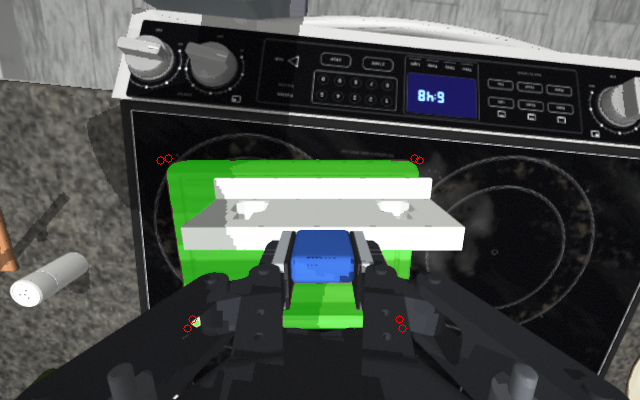

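Board edge row 160 in the picture matches the fitted board, and the rail is held square. Lowering it in front of the near edge with some stand-off.

Request:
step_arm(steps=[{"grip": 0.02, "yaw": 0, "offset": [-0.0226, -0.02, 0]}, {"grip": 0.02, "yaw": 0, "offset": [0, -0.0207, -0.03]}, {"grip": 0.02, "yaw": 0, "offset": [0, 0, -0.04]}, {"grip": 0.02, "yaw": 0, "offset": [0, 0, -0.04]}, {"grip": 0.02, "yaw": 0, "offset": [0, 0, -0.03]}, {"grip": 0.02, "yaw": 0, "offset": [0, 0, -0.016]}, {"grip": 0.02, "yaw": 0, "offset": [0, 0, -0.004]}, {"grip": 0.02, "yaw": 0, "offset": [0, 0, 0]}, {"grip": 0.02, "yaw": 0, "offset": [0, 0, 0]}])

```text
time: 15.8
tool_pos: [0.3403, 0.2392, 0.076]
orientation: [0.707, -0.032, 0.706, 0.033]
force: [0.2, 0.1, -1.3]
finger_gap: 0.336
```

Run:
```python
from h import *
o,im,W=look("w6")
cv2.imwrite("pics/w6.png",im[:,:,::-1])
```

```text
15.8 [0.3403 0.2392 0.076 ] 0.0915 [ 0.2  0.1 -1.3] 0.336
```

View pics/w6.png

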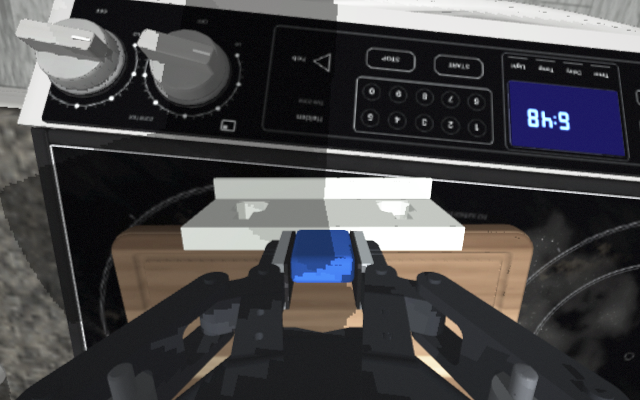

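The rail (columns 182–465) is centred on the board (113–533) and parallel to it.

Request:
step_arm(steps=[{"grip": 0.02, "yaw": 0, "offset": [0, 0, -0.002]}, {"grip": 0.02, "yaw": 0, "offset": [0, 0, -0.0015]}, {"grip": 0.02, "yaw": 0, "offset": [0, 0, -0.0015]}, {"grip": 0.02, "yaw": 0, "offset": [0, 0, 0]}, {"grip": 0.02, "yaw": 0, "offset": [0, 0, 0]}])

```text
time: 16.35
tool_pos: [0.3411, 0.2392, 0.0713]
orientation: [0.708, -0.033, 0.705, 0.032]
force: [0.8, -5.5, 13.6]
finger_gap: 0.343
```

Request:
step_arm(steps=[{"grip": 0.02, "yaw": 0, "offset": [0, 0, 0.0008]}, {"grip": 0.02, "yaw": 0, "offset": [0.002, 0.0002, 0]}, {"grip": 0.02, "yaw": 0, "offset": [0.002, 0.0002, 0]}, {"grip": 0.02, "yaw": 0, "offset": [0.001, 0.0001, 0]}, {"grip": 0.02, "yaw": 0, "offset": [0, 0, 0]}, {"grip": 0.02, "yaw": 0, "offset": [0, 0, 0]}])

```text
time: 16.95
tool_pos: [0.3447, 0.2398, 0.0707]
orientation: [0.706, -0.033, 0.706, 0.033]
force: [-0.4, -0.3, -1.0]
finger_gap: 0.339
```

Request:
step_arm(steps=[{"grip": 0.02, "yaw": 0, "offset": [0.001, 0.0001, 0]}, {"grip": 0.02, "yaw": 0, "offset": [0.001, 0.0001, 0]}, {"grip": 0.02, "yaw": 0, "offset": [0.001, 0.0001, 0]}, {"grip": 0.02, "yaw": 0, "offset": [0, 0, 0]}, {"grip": 0.02, "yaw": 0, "offset": [0, 0, 0]}])

```text
time: 17.45
tool_pos: [0.3476, 0.2401, 0.0707]
orientation: [0.706, -0.033, 0.706, 0.033]
force: [0.1, 0.3, -0.6]
finger_gap: 0.341
```

Request:
step_arm(steps=[{"grip": 0.02, "yaw": 0, "offset": [0.001, 0.0001, 0]}, {"grip": 0.02, "yaw": 0, "offset": [0.001, 0.0001, 0]}, {"grip": 0.02, "yaw": 0, "offset": [0, 0, 0]}, {"grip": 0.02, "yaw": 0, "offset": [0, 0, 0]}])

```text
time: 17.85
tool_pos: [0.3495, 0.2403, 0.0707]
orientation: [0.706, -0.033, 0.706, 0.033]
force: [-1.5, 0.3, -1.2]
finger_gap: 0.338
```

Request:
step_arm(steps=[{"grip": 0.02, "yaw": 0, "offset": [0.001, 0.0001, 0]}, {"grip": 0.02, "yaw": 0, "offset": [0.001, 0.0001, 0]}, {"grip": 0.02, "yaw": 0, "offset": [0, 0, 0]}, {"grip": 0.02, "yaw": 0, "offset": [0, 0, 0]}])

```text
time: 18.25
tool_pos: [0.3502, 0.2403, 0.0705]
orientation: [0.705, -0.033, 0.707, 0.033]
force: [-7.7, -0.3, 4.1]
finger_gap: 0.338
```

Request:
step_arm(steps=[{"grip": 0.02, "yaw": 0, "offset": [-0.0005, 0, -0.0008]}, {"grip": 0.02, "yaw": 0, "offset": [0, 0, 0]}, {"grip": 0.055, "yaw": 0, "offset": [0, 0, 0]}, {"grip": 0.055, "yaw": 0, "offset": [0, 0, 0]}, {"grip": 0.055, "yaw": 0, "offset": [0, 0, 0]}, {"grip": 0.055, "yaw": 0, "offset": [0, 0, 0]}, {"grip": 0.055, "yaw": 0, "offset": [0, 0, 0.01]}, {"grip": 0.055, "yaw": 0, "offset": [0, 0, 0.02]}, {"grip": 0.055, "yaw": 0, "offset": [0, 0, 0.04]}, {"grip": 0.055, "yaw": 0, "offset": [0, 0, 0.04]}, {"grip": 0.055, "yaw": 0, "offset": [0, 0, 0.04]}, {"grip": 0.055, "yaw": 0, "offset": [0, 0, 0.04]}, {"grip": 0.055, "yaw": 0, "offset": [0, 0, 0]}, {"grip": 0.055, "yaw": 0, "offset": [0, 0, 0]}])

```text
time: 19.65
tool_pos: [0.3513, 0.2406, 0.2611]
orientation: [0.707, -0.032, 0.706, 0.033]
force: [0.2, 0.2, -0.3]
finger_gap: 0.644
```

Run:
```python
from h import *
o,im,W=look("w7")
def P(b,z):return onz(W,b,z).round(4)
for q in("rail_1","rail_1_a","board"):
    print(q,[(np.round(d["pixel"],1).tolist(),round(d["confidence"],2),onz(W,d["pixel"],.0055).round(4).tolist()) for d in spot_point(q,"wrist")])
tabs(W,im,.0985)
S=cam("scene");s=read_camera("scene");t=read_camera("top");tabs(S,s);tabs(cam("top"),t)
cv2.imwrite("pics/w7s.png",np.vstack([im[:,:,::-1][60:340],cv2.resize(s[150:370,120:480,::-1],(640,391))[:310]]))
```

```text
19.65 [0.3513 0.2406 0.2611] 0.0922 [ 0.2  0.2 -0.3] 0.644
rail_1 [([319.9, 165.0], 0.95, [0.3548, 0.2396, 0.0055])]
rail_1_a [([377.9, 164.4], 0.71, [0.3465, 0.3209, 0.0055]), ([273.0, 163.4], 0.69, [0.3586, 0.1738, 0.0055]), ([222.9, 347.6], 0.23, [0.687, 0.1018, 0.0055])]
board [([321.1, 247.3], 0.65, [0.4819, 0.2529, 0.0055])]
tab ([460.5, 106.5], [428, 86, 64, 42, 2086]) [0.2641 0.3761 0.0985]
tab ([322.1, 172.2], [309, 164, 27, 17, 426]) [0.3451 0.2418 0.0985]
tab ([181.1, 209.3], [174, 202, 15, 15, 145]) [0.3221 0.2029 0.123 ]
tab ([110.6, 232.2], [93, 217, 37, 32, 582]) [0.1984 0.2843 0.123 ]
tab ([411.1, 244.9], [404, 237, 16, 17, 194]) [ 0.482  -0.2758  0.123 ]
tab ([401.1, 269.4], [394, 261, 16, 18, 203]) [ 0.4148 -0.2807  0.123 ]
tab ([413.6, 222.5], [407, 220, 14, 6, 78]) [ 0.4963 -0.2673  0.123 ]
tab ([415.7, 252.0], [409, 250, 14, 5, 67]) [ 0.4292 -0.2725  0.123 ]
tab ([614.1, 272.4], [595, 264, 37, 18, 243]) [ 0.3935 -0.722   0.123 ]
tab ([194.2, 280.9], [187, 278, 15, 7, 70]) [0.3527 0.2289 0.123 ]
```

View pics/w7s.png

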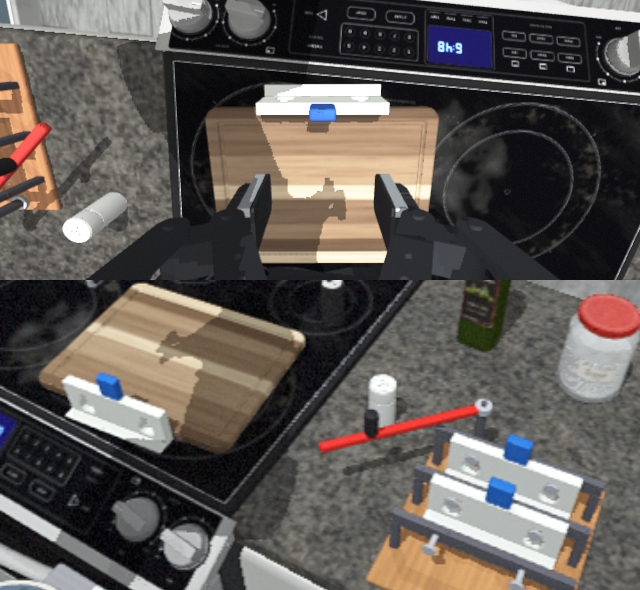

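Rail 1 stands upright and flush at the middle of the near edge (row about 172 in the wrist crop). The other two still hang and the keeper is holding. Next is the middle rail.

Request:
step_arm(steps=[{"grip": 0.06, "yaw": 0, "offset": [0.006, -0.04, 0]}, {"grip": 0.06, "yaw": 0, "offset": [0.006, -0.04, 0]}, {"grip": 0.06, "yaw": 0, "offset": [0.006, -0.04, 0]}, {"grip": 0.06, "yaw": 0, "offset": [0.006, -0.04, 0]}, {"grip": 0.06, "yaw": 0, "offset": [0.006, -0.04, 0]}, {"grip": 0.06, "yaw": 0, "offset": [0.006, -0.04, 0]}, {"grip": 0.06, "yaw": -0.025, "offset": [0.006, -0.04, 0]}, {"grip": 0.06, "yaw": 0, "offset": [0.006, -0.04, 0]}, {"grip": 0.06, "yaw": 0, "offset": [0.006, -0.04, 0]}, {"grip": 0.06, "yaw": 0, "offset": [0.006, -0.04, 0]}, {"grip": 0.06, "yaw": 0, "offset": [0.006, -0.04, 0]}, {"grip": 0.06, "yaw": 0, "offset": [0.006, -0.04, 0]}, {"grip": 0.06, "yaw": 0, "offset": [0.005, -0.036, 0]}, {"grip": 0.06, "yaw": 0, "offset": [0, 0, 0]}, {"grip": 0.06, "yaw": 0, "offset": [0, 0, -0.03]}, {"grip": 0.06, "yaw": 0, "offset": [0, 0, -0.04]}, {"grip": 0.06, "yaw": 0, "offset": [0, 0, 0]}])

```text
time: 21.65
tool_pos: [0.4259, -0.2734, 0.1855]
orientation: [0.704, -0.022, 0.709, 0.026]
force: [-0.9, 0.2, 0.6]
finger_gap: 0.704
```

Run:
```python
from h import *
o,im,W=look("w8")
h=cv2.cvtColor(im,cv2.COLOR_RGB2HSV)
tabs(W,im)
print([(np.round(d["pixel"],1).tolist(),round(d["confidence"],2),onz(W,d["pixel"],.03).round(4).tolist()) for d in spot_point("rail_2","wrist")])
# per-tab box fit (blue visible = hull of tab box)
m=outline_of("rail_1","wrist");print(len(m))
bm=cv2.inRange(h,(100,150,40),(125,255,255))
n,l,s,c=cv2.connectedComponentsWithStats(bm)
for i in range(1,n):
    if s[i][4]>200: print(c[i].round(),fitbox([W],[l==i],[*onz(W,c[i],.11)[:2],.067],.088,(-.007,-.015,0),(.007,.015,.035)))
```

```text
21.65 [ 0.4259 -0.2734  0.1855] 0.0672 [-0.9  0.2  0.6] 0.704
tab ([316.4, 205.8], [297, 193, 39, 26, 938]) [ 0.424  -0.2757  0.123 ]
tab ([317.6, 280.0], [300, 264, 36, 32, 1066]) [ 0.4876 -0.2708  0.123 ]
[([320.3, 187.4], 0.73, [0.4336, -0.2721, 0.03]), ([318.2, 249.8], 0.56, [0.5076, -0.2697, 0.03])]
2
[316. 206.] (array([ 0.42781748, -0.2748038 ,  0.18597677]), np.float64(0.21242653232577668))
[318. 280.] (array([ 0.49641224, -0.27029849,  0.15618108]), np.float64(0.19849624060150373))
```

Request:
step_arm(steps=[{"grip": 0.06, "yaw": 0, "offset": [0, 0, -0.03]}, {"grip": 0.06, "yaw": 0, "offset": [0, 0, -0.03]}, {"grip": 0.06, "yaw": 0, "offset": [0, 0, -0.02]}, {"grip": 0.06, "yaw": 0, "offset": [0, 0, -0.016]}, {"grip": 0.06, "yaw": 0, "offset": [0, 0, 0]}, {"grip": 0.06, "yaw": 0, "offset": [0, 0, 0]}])

```text
time: 22.4
tool_pos: [0.429, -0.2761, 0.0957]
orientation: [0.707, -0.024, 0.706, 0.023]
force: [0.0, 0.3, -0.4]
finger_gap: 0.701
```

Request:
step_arm(steps=[{"grip": 0.02, "yaw": 0, "offset": [0, 0, -0.002]}, {"grip": 0.02, "yaw": 0, "offset": [0, 0, 0]}, {"grip": 0.02, "yaw": 0, "offset": [0, 0, 0]}, {"grip": 0.02, "yaw": 0, "offset": [0, 0, 0]}, {"grip": 0.02, "yaw": 0, "offset": [0, 0, 0]}, {"grip": 0.02, "yaw": 0, "offset": [0, 0, 0]}])

```text
time: 23.0
tool_pos: [0.4286, -0.2758, 0.0931]
orientation: [0.707, -0.024, 0.706, 0.023]
force: [0.1, 1.3, 5.2]
finger_gap: 0.341
```

Request:
step_arm(steps=[{"grip": 0.02, "yaw": 0, "offset": [0, 0, 0.007]}, {"grip": 0.02, "yaw": 0, "offset": [0, 0, 0.007]}, {"grip": 0.02, "yaw": 0, "offset": [0, 0, 0.007]}, {"grip": 0.02, "yaw": 0, "offset": [0, 0, 0]}, {"grip": 0.02, "yaw": 0, "offset": [0, 0, 0]}])

```text
time: 23.5
tool_pos: [0.4282, -0.2756, 0.1131]
orientation: [0.707, -0.024, 0.707, 0.024]
force: [0.7, -0.8, -2.1]
finger_gap: 0.339
```

Request:
step_arm(steps=[{"grip": 0.02, "yaw": 0, "offset": [-0.008, -0.0006, 0.0008]}, {"grip": 0.02, "yaw": 0, "offset": [-0.008, -0.0005, 0]}, {"grip": 0.02, "yaw": 0, "offset": [-0.009, -0.0006, 0]}, {"grip": 0.02, "yaw": 0, "offset": [0, 0, 0]}, {"grip": 0.02, "yaw": 0, "offset": [0, 0, 0]}])

```text
time: 24.0
tool_pos: [0.4028, -0.2774, 0.1139]
orientation: [0.707, -0.024, 0.707, 0.023]
force: [-0.0, -0.7, -0.9]
finger_gap: 0.337
```

Request:
step_arm(steps=[{"grip": 0.02, "yaw": 0, "offset": [0, 0, 0.03]}, {"grip": 0.02, "yaw": 0, "offset": [0, 0, 0.045]}, {"grip": 0.02, "yaw": 0, "offset": [0, 0, 0.045]}, {"grip": 0.02, "yaw": 0.1, "offset": [0, 0.02, 0]}, {"grip": 0.02, "yaw": 0.145, "offset": [0.0105, 0.0347, 0]}, {"grip": 0.02, "yaw": 0.145, "offset": [0.0105, 0.0347, 0]}, {"grip": 0.02, "yaw": 0.145, "offset": [0.0105, 0.0347, 0]}, {"grip": 0.02, "yaw": 0.145, "offset": [0.0105, 0.0347, 0]}, {"grip": 0.02, "yaw": 0.145, "offset": [0.0105, 0.0347, 0]}, {"grip": 0.02, "yaw": 0.145, "offset": [0.0105, 0.0347, 0]}, {"grip": 0.02, "yaw": 0.145, "offset": [0.0105, 0.0347, 0]}, {"grip": 0.02, "yaw": 0.145, "offset": [0.0105, 0.0347, 0]}, {"grip": 0.02, "yaw": 0.145, "offset": [0.0105, 0.0347, 0]}, {"grip": 0.02, "yaw": 0.145, "offset": [0, 0.015, 0]}, {"grip": 0.02, "yaw": 0.046, "offset": [0, 0, 0]}, {"grip": 0.02, "yaw": 0, "offset": [0, 0, 0]}, {"grip": 0.02, "yaw": 0, "offset": [0, 0, 0]}])

```text
time: 25.7
tool_pos: [0.4977, 0.07, 0.2337]
orientation: [-0.477, 0.522, -0.477, -0.522]
force: [0.1, 0.1, -0.5]
finger_gap: 0.341
```

Run:
```python
from h import *
o,im,W=look("w9")
d=outline_of("board","wrist");print([(x["rect"],x["confidence"]) for x in d])
p=proj(W,box(.4805,.252,.092,.0055,(-.126,-.161,0),(.126,.161,.018)));print(p.round().tolist())
v=im[:,:,::-1].copy()
for q in p: cv2.circle(v,tuple(int(t) for t in q),4,(0,0,255),1)
cv2.imwrite("pics/w9m.png",v)
```

```text
25.7 [0.4977 0.07   0.2337] 1.6615 [ 0.1  0.1 -0.5] 0.341
[([233.7, 251.1, 415.0, 332.8], 0.86)]
[[417.0, 182.0], [422.0, 185.0], [400.0, 372.0], [403.0, 382.0], [228.0, 182.0], [224.0, 185.0], [247.0, 372.0], [244.0, 382.0]]
```

View pics/w9m.png

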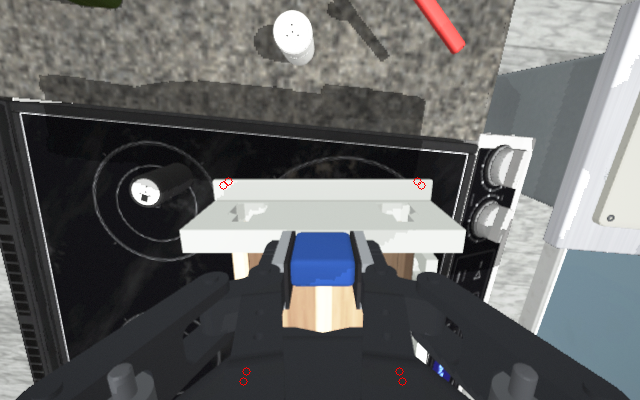

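The rail covers the board's right edge but sits square and symmetric about it. Pepper at (145,190) and salt at (293,40) are clear. Lowering.

Request:
step_arm(steps=[{"grip": 0.02, "yaw": 0, "offset": [0, 0, -0.03]}, {"grip": 0.02, "yaw": 0, "offset": [0, 0, -0.04]}, {"grip": 0.02, "yaw": 0, "offset": [0, 0, -0.04]}, {"grip": 0.02, "yaw": 0, "offset": [0, 0, -0.03]}, {"grip": 0.02, "yaw": 0, "offset": [0, 0, -0.015]}, {"grip": 0.02, "yaw": 0, "offset": [0, 0, -0.004]}, {"grip": 0.02, "yaw": 0, "offset": [0, 0, 0]}, {"grip": 0.02, "yaw": 0, "offset": [0, 0, 0]}])

```text
time: 26.6
tool_pos: [0.4983, 0.0698, 0.0758]
orientation: [-0.477, 0.523, -0.476, -0.522]
force: [0.3, 0.3, -1.3]
finger_gap: 0.34
```

Run:
```python
from h import *
o,im,W=look("w10")
d=outline_of("board","wrist");print([(x["rect"],x["confidence"]) for x in d])
p=proj(W,box(.4805,.252,.092,.0055,(-.126,-.161,0),(.126,.161,.018)));print(p.round().tolist())
```

```text
26.6 [0.4983 0.0698 0.0758] 1.6625 [ 0.3  0.3 -1.3] 0.34
[([162.2, 234.3, 487.9, 392.0], 0.68)]
[[481.0, 229.0], [494.0, 239.0], [437.0, 496.0], [443.0, 518.0], [168.0, 229.0], [155.0, 238.0], [211.0, 495.0], [205.0, 517.0]]
```

View pics/w10.png

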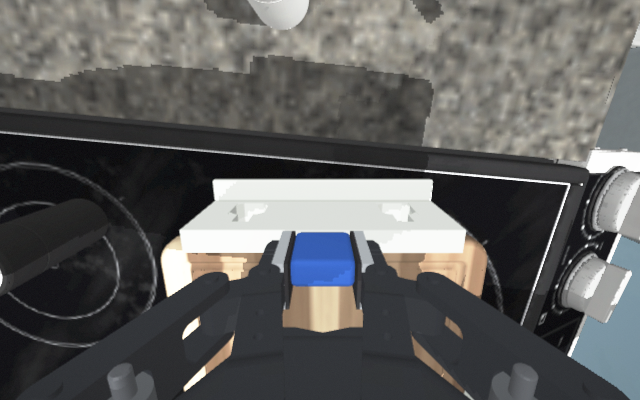

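The rail is centred on the right edge (board 162–488, rail 182–465) with a gap left to the board.

Request:
step_arm(steps=[{"grip": 0.02, "yaw": 0, "offset": [-0.0005, 0.005, -0.003]}, {"grip": 0.02, "yaw": 0, "offset": [-0.0004, 0.004, -0.002]}, {"grip": 0.02, "yaw": 0, "offset": [0, 0, -0.001]}, {"grip": 0.02, "yaw": 0, "offset": [0, 0, 0]}, {"grip": 0.02, "yaw": 0, "offset": [0, 0, 0]}])

```text
time: 27.2
tool_pos: [0.4966, 0.0794, 0.0689]
orientation: [0.476, -0.523, 0.476, 0.523]
force: [-0.8, 0.7, 1.3]
finger_gap: 0.342
```

Request:
step_arm(steps=[{"grip": 0.02, "yaw": 0, "offset": [-0.0001, 0.0015, 0]}, {"grip": 0.02, "yaw": 0, "offset": [-0.0001, 0.0015, 0]}, {"grip": 0.02, "yaw": 0, "offset": [-0.0001, 0.001, 0]}, {"grip": 0.02, "yaw": 0, "offset": [0, 0, 0]}, {"grip": 0.02, "yaw": 0, "offset": [0, 0, 0]}])

```text
time: 27.7
tool_pos: [0.4966, 0.0831, 0.0688]
orientation: [-0.476, 0.523, -0.476, -0.522]
force: [0.2, 0.3, 0.9]
finger_gap: 0.336
```

Request:
step_arm(steps=[{"grip": 0.02, "yaw": 0, "offset": [-0.0001, 0.001, 0]}, {"grip": 0.02, "yaw": 0, "offset": [-0.0001, 0.001, 0]}, {"grip": 0.02, "yaw": 0, "offset": [0, 0, 0]}, {"grip": 0.02, "yaw": 0, "offset": [0, 0, 0]}])

```text
time: 28.1
tool_pos: [0.4963, 0.0851, 0.0688]
orientation: [-0.476, 0.523, -0.476, -0.523]
force: [0.8, -1.4, 0.4]
finger_gap: 0.343
```

Request:
step_arm(steps=[{"grip": 0.02, "yaw": 0, "offset": [-0.0001, 0.001, 0]}, {"grip": 0.02, "yaw": 0, "offset": [-0.0001, 0.001, 0]}, {"grip": 0.02, "yaw": 0, "offset": [0, 0, 0]}, {"grip": 0.02, "yaw": 0, "offset": [0, 0, 0]}])

```text
time: 28.5
tool_pos: [0.4962, 0.0859, 0.0688]
orientation: [-0.476, 0.523, -0.477, -0.522]
force: [-0.0, -8.6, 1.5]
finger_gap: 0.342
```

Request:
step_arm(steps=[{"grip": 0.02, "yaw": 0, "offset": [0, -0.0005, -0.0004]}, {"grip": 0.02, "yaw": 0, "offset": [0, 0, 0]}, {"grip": 0.055, "yaw": 0, "offset": [0, 0, 0]}, {"grip": 0.055, "yaw": 0, "offset": [0, 0, 0]}, {"grip": 0.055, "yaw": 0, "offset": [0, 0, 0]}, {"grip": 0.055, "yaw": 0, "offset": [0, 0, 0]}, {"grip": 0.055, "yaw": 0, "offset": [0, 0, 0.01]}, {"grip": 0.055, "yaw": 0, "offset": [0, 0, 0.02]}, {"grip": 0.055, "yaw": 0, "offset": [0, 0, 0.04]}, {"grip": 0.055, "yaw": 0, "offset": [0, 0, 0.04]}, {"grip": 0.055, "yaw": 0, "offset": [0, 0, 0.04]}, {"grip": 0.055, "yaw": 0, "offset": [0, 0, 0.04]}, {"grip": 0.055, "yaw": 0, "offset": [0, 0, 0]}, {"grip": 0.055, "yaw": 0, "offset": [0, 0, 0]}])

```text
time: 29.9
tool_pos: [0.4962, 0.0866, 0.2596]
orientation: [-0.477, 0.523, -0.476, -0.522]
force: [-0.1, 0.5, -0.3]
finger_gap: 0.642
```

Run:
```python
from h import *
o,im,W=look("w11")
for q in("rail_1","rail_1_a"):
    print(q,[(np.round(d["pixel"],1).tolist(),round(d["confidence"],2),onz(W,d["pixel"],.0055).round(4).tolist()) for d in spot_point(q,"wrist")])
S=cam("scene");T=cam("top");s=read_camera("scene");t=read_camera("top")
tabs(W,im,.0985);tabs(S,s);tabs(T,t,.0985)
cv2.imwrite("pics/w11s.png",np.vstack([im[:,:,::-1][60:340],cv2.resize(s[150:370,120:480,::-1],(640,391))[:310]]))
```

```text
29.9 [0.4962 0.0866 0.2596] 1.6633 [-0.1  0.5 -0.3] 0.642
rail_1 [([402.5, 267.0], 0.86, [0.3576, 0.2391, 0.0055]), ([325.2, 166.8], 0.84, [0.4925, 0.0928, 0.0055])]
rail_1_a [([410.9, 227.4], 0.61, [0.3564, 0.1722, 0.0055])]
tab ([322.5, 173.8], [310, 166, 26, 17, 401]) [0.497  0.0831 0.0985]
tab ([438.6, 353.8], [430, 337, 19, 36, 421]) [0.3223 0.31   0.0985]
tab ([271.6, 194.4], [267, 186, 10, 18, 116]) [0.4616 0.0559 0.123 ]
tab ([181.1, 209.3], [174, 202, 15, 15, 145]) [0.3221 0.2029 0.123 ]
tab ([110.6, 232.1], [94, 217, 36, 32, 588]) [0.1986 0.2845 0.123 ]
tab ([411.1, 245.0], [404, 237, 16, 17, 193]) [ 0.4818 -0.2759  0.123 ]
tab ([262.0, 219.5], [259, 214, 7, 12, 80]) [0.4964 0.0836 0.0985]
tab ([413.7, 222.6], [407, 220, 14, 6, 81]) [ 0.4972 -0.273   0.0985]
tab ([613.6, 273.1], [595, 264, 37, 18, 283]) [ 0.3902 -0.7381  0.0985]
```

View pics/w11s.png

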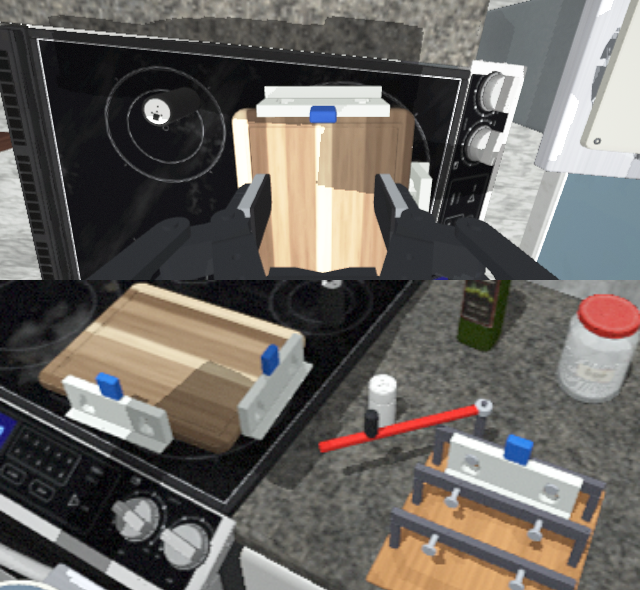

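The right-edge rail is flush and centred, with its tab at (322,114) in the crop. The near rail hasn't moved. Next is the far rail.

Request:
step_arm(steps=[{"grip": 0.06, "yaw": -0.145, "offset": [0, -0.0325, 0]}, {"grip": 0.06, "yaw": -0.145, "offset": [0, -0.0325, 0]}, {"grip": 0.06, "yaw": -0.145, "offset": [0, -0.0325, 0]}, {"grip": 0.06, "yaw": -0.145, "offset": [0, -0.0325, 0]}, {"grip": 0.06, "yaw": -0.145, "offset": [0, -0.0325, 0]}, {"grip": 0.06, "yaw": -0.145, "offset": [0, -0.0325, 0]}, {"grip": 0.06, "yaw": -0.145, "offset": [0, -0.0325, 0]}, {"grip": 0.06, "yaw": -0.145, "offset": [0, -0.0325, 0]}, {"grip": 0.06, "yaw": -0.145, "offset": [0.0005, -0.0325, 0]}, {"grip": 0.06, "yaw": -0.145, "offset": [0.001, -0.0325, 0]}, {"grip": 0.06, "yaw": -0.146, "offset": [0.001, -0.0325, 0]}, {"grip": 0.06, "yaw": 0, "offset": [0, 0, -0.03]}, {"grip": 0.06, "yaw": 0, "offset": [0, 0, -0.04]}, {"grip": 0.06, "yaw": 0, "offset": [0, 0, -0.03]}, {"grip": 0.06, "yaw": 0, "offset": [0, 0, 0]}, {"grip": 0.06, "yaw": 0, "offset": [0, 0, 0]}])

```text
time: 31.75
tool_pos: [0.4984, -0.2709, 0.1585]
orientation: [0.706, -0.023, 0.707, 0.024]
force: [-0.2, -0.4, 0.7]
finger_gap: 0.704
```

Run:
```python
from h import *
o,im,W=look("w12")
h=cv2.cvtColor(im,cv2.COLOR_RGB2HSV);bm=cv2.inRange(h,(100,150,40),(125,255,255))
n,l,s,c=cv2.connectedComponentsWithStats(bm)
for i in range(1,n):
    if s[i][4]>200: print(c[i].round(),s[i],fitbox([W],[l==i],[*onz(W,c[i],.11)[:2],.067],.088,(-.007,-.015,0),(.007,.015,.035)))
```

```text
31.75 [ 0.4984 -0.2709  0.1585] 0.0672 [-0.2 -0.4  0.7] 0.704
[321. 212.] [ 299  197   44   30 1237] (array([ 0.49645266, -0.27031589,  0.067     ]), np.float64(0.2085732565579015))
```

Aligned to within about 2 mm. Descending, gripping and raising.

Request:
step_arm(steps=[{"grip": 0.06, "yaw": 0, "offset": [0, 0, -0.03]}, {"grip": 0.06, "yaw": 0, "offset": [0, 0, -0.02]}, {"grip": 0.06, "yaw": 0, "offset": [0, 0, -0.014]}, {"grip": 0.06, "yaw": 0, "offset": [0, 0, 0]}, {"grip": 0.02, "yaw": 0, "offset": [0, 0, 0]}, {"grip": 0.02, "yaw": 0, "offset": [0, 0, 0]}, {"grip": 0.02, "yaw": 0, "offset": [0, 0, 0]}, {"grip": 0.02, "yaw": 0, "offset": [0, 0, 0]}, {"grip": 0.02, "yaw": 0, "offset": [0, 0, 0]}, {"grip": 0.02, "yaw": 0, "offset": [0, 0, 0]}])

```text
time: 32.8
tool_pos: [0.4993, -0.2713, 0.0962]
orientation: [0.708, -0.024, 0.706, 0.023]
force: [-0.3, 1.4, 5.9]
finger_gap: 0.337
```

Request:
step_arm(steps=[{"grip": 0.02, "yaw": 0, "offset": [0, 0, 0.007]}, {"grip": 0.02, "yaw": 0, "offset": [0, 0, 0.007]}, {"grip": 0.02, "yaw": 0, "offset": [0, 0, 0.007]}, {"grip": 0.02, "yaw": 0, "offset": [0, 0, 0]}, {"grip": 0.02, "yaw": 0, "offset": [0, 0, 0]}])

```text
time: 33.3
tool_pos: [0.4986, -0.271, 0.1156]
orientation: [0.707, -0.024, 0.707, 0.024]
force: [-0.6, 0.4, -2.8]
finger_gap: 0.342
```

Request:
step_arm(steps=[{"grip": 0.02, "yaw": 0, "offset": [0, 0, 0.001]}, {"grip": 0.02, "yaw": 0, "offset": [-0.008, -0.0006, 0]}, {"grip": 0.02, "yaw": 0, "offset": [-0.008, -0.0005, 0]}, {"grip": 0.02, "yaw": 0, "offset": [-0.009, -0.0006, 0]}, {"grip": 0.02, "yaw": 0, "offset": [0, 0, 0]}, {"grip": 0.02, "yaw": 0, "offset": [0, 0, 0]}])

```text
time: 33.9
tool_pos: [0.4732, -0.2728, 0.1165]
orientation: [0.707, -0.024, 0.707, 0.023]
force: [0.2, -1.2, -1.6]
finger_gap: 0.338
```

Request:
step_arm(steps=[{"grip": 0.02, "yaw": 0, "offset": [0, 0, 0.03]}, {"grip": 0.02, "yaw": 0, "offset": [0, 0, 0.045]}, {"grip": 0.02, "yaw": 0, "offset": [0, 0, 0.045]}, {"grip": 0.02, "yaw": 0, "offset": [0, 0.03, 0]}, {"grip": 0.02, "yaw": 0, "offset": [0, 0.04, 0]}, {"grip": 0.02, "yaw": -0.14, "offset": [0, 0.04, 0]}, {"grip": 0.02, "yaw": -0.14, "offset": [0, 0.04, 0]}, {"grip": 0.02, "yaw": -0.14, "offset": [0, 0.04, 0]}, {"grip": 0.02, "yaw": -0.14, "offset": [0, 0.04, 0]}, {"grip": 0.02, "yaw": -0.14, "offset": [0, 0.04, 0]}, {"grip": 0.02, "yaw": -0.14, "offset": [0, 0.04, 0]}, {"grip": 0.02, "yaw": -0.14, "offset": [0, 0.04, 0]}, {"grip": 0.02, "yaw": -0.14, "offset": [0, 0.04, 0]}, {"grip": 0.02, "yaw": -0.14, "offset": [0, 0.04, 0]}, {"grip": 0.02, "yaw": -0.14, "offset": [0, 0.04, 0]}, {"grip": 0.02, "yaw": -0.14, "offset": [0, 0.04, 0]}, {"grip": 0.02, "yaw": 0, "offset": [-0.005, 0.04, 0]}, {"grip": 0.02, "yaw": 0, "offset": [-0.005, 0.04, 0]}, {"grip": 0.02, "yaw": 0, "offset": [0, 0, 0]}, {"grip": 0.02, "yaw": 0, "offset": [0, 0, 0]}])

```text
time: 35.9
tool_pos: [0.4633, 0.3145, 0.236]
orientation: [0.527, 0.471, 0.528, -0.471]
force: [-0.3, -0.8, -2.4]
finger_gap: 0.337
```

Request:
step_arm(steps=[{"grip": 0.02, "yaw": -0.006, "offset": [0, 0.04, 0]}, {"grip": 0.02, "yaw": 0, "offset": [0, 0.04, 0]}, {"grip": 0.02, "yaw": 0, "offset": [0, 0.04, 0]}, {"grip": 0.02, "yaw": 0, "offset": [0, 0, 0]}, {"grip": 0.02, "yaw": 0, "offset": [0, 0, -0.03]}, {"grip": 0.02, "yaw": 0, "offset": [0, 0, -0.04]}, {"grip": 0.02, "yaw": 0, "offset": [0, 0, -0.04]}, {"grip": 0.02, "yaw": 0, "offset": [0, 0, -0.03]}, {"grip": 0.02, "yaw": 0, "offset": [0, 0, -0.014]}, {"grip": 0.02, "yaw": 0, "offset": [0, 0, 0]}, {"grip": 0.02, "yaw": 0, "offset": [0, 0, 0]}])

```text
time: 37.0
tool_pos: [0.4644, 0.4328, 0.0831]
orientation: [0.525, 0.474, 0.525, -0.473]
force: [-0.6, 0.3, -1.0]
finger_gap: 0.339
```

Run:
```python
from h import *
o,im,W=look("w13")
```

```text
37.0 [0.4644 0.4328 0.0831] -1.467 [-0.6  0.3 -1. ] 0.339
```

View pics/w13.png

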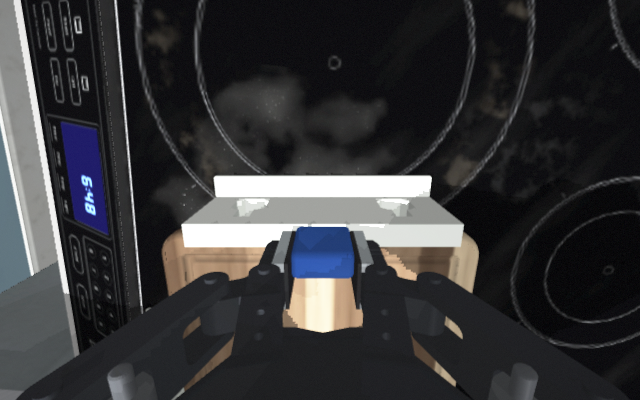

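The rail is centred (board 163–479, rail 183–463) with the gap still open. I'll correct the yaw by -0.012 and lower it.

Request:
step_arm(steps=[{"grip": 0.02, "yaw": -0.012, "offset": [0, 0, -0.005]}, {"grip": 0.02, "yaw": 0, "offset": [0.0004, -0.004, -0.003]}, {"grip": 0.02, "yaw": 0, "offset": [0.0003, -0.003, -0.002]}, {"grip": 0.02, "yaw": 0, "offset": [0, 0, -0.001]}, {"grip": 0.02, "yaw": 0, "offset": [0, 0, 0]}, {"grip": 0.02, "yaw": 0, "offset": [0, 0, 0]}])

```text
time: 37.65
tool_pos: [0.4645, 0.4263, 0.072]
orientation: [0.523, 0.476, 0.522, -0.476]
force: [-1.6, -2.2, 5.9]
finger_gap: 0.335
```

```bash
python3 -c "
from h import *
print(yaw_of(get_obs()))"
```

```text
-1.4778869262450012
```

Request:
step_arm(steps=[{"grip": 0.02, "yaw": 0, "offset": [0, 0, 0.0005]}, {"grip": 0.02, "yaw": 0, "offset": [0.0001, -0.0015, 0]}, {"grip": 0.02, "yaw": 0, "offset": [0.0001, -0.0015, 0]}, {"grip": 0.02, "yaw": 0, "offset": [0.0001, -0.0015, 0]}, {"grip": 0.02, "yaw": 0, "offset": [0, 0, 0]}, {"grip": 0.02, "yaw": 0, "offset": [0, 0, 0]}])

```text
time: 38.25
tool_pos: [0.4647, 0.4221, 0.0719]
orientation: [0.523, 0.476, 0.523, -0.476]
force: [0.9, 1.3, 0.9]
finger_gap: 0.34
```

Request:
step_arm(steps=[{"grip": 0.02, "yaw": 0, "offset": [0.0001, -0.001, 0]}, {"grip": 0.02, "yaw": 0, "offset": [0.0001, -0.001, 0]}, {"grip": 0.02, "yaw": 0, "offset": [0, 0, 0]}, {"grip": 0.02, "yaw": 0, "offset": [0, 0, 0]}])

```text
time: 38.65
tool_pos: [0.4649, 0.4201, 0.0719]
orientation: [0.523, 0.476, 0.523, -0.476]
force: [-0.2, 2.0, 1.7]
finger_gap: 0.338
```

Request:
step_arm(steps=[{"grip": 0.02, "yaw": 0, "offset": [0.0001, -0.001, 0]}, {"grip": 0.02, "yaw": 0, "offset": [0.0001, -0.001, 0]}, {"grip": 0.02, "yaw": 0, "offset": [0, 0, 0]}, {"grip": 0.02, "yaw": 0, "offset": [0, 0, 0]}])

```text
time: 39.05
tool_pos: [0.4651, 0.4181, 0.0719]
orientation: [0.523, 0.476, 0.523, -0.476]
force: [-0.2, 2.0, 3.0]
finger_gap: 0.34
```

Request:
step_arm(steps=[{"grip": 0.02, "yaw": 0, "offset": [0.0001, -0.001, 0]}, {"grip": 0.02, "yaw": 0, "offset": [0.0001, -0.001, 0]}, {"grip": 0.02, "yaw": 0, "offset": [0, 0, 0]}, {"grip": 0.02, "yaw": 0, "offset": [0, 0, 0]}])

```text
time: 39.45
tool_pos: [0.4653, 0.4164, 0.072]
orientation: [0.523, 0.476, 0.523, -0.476]
force: [-0.3, 3.9, 2.9]
finger_gap: 0.342
```

Request:
step_arm(steps=[{"grip": 0.02, "yaw": 0, "offset": [0.0001, -0.001, 0]}, {"grip": 0.02, "yaw": 0, "offset": [0, -0.0005, 0]}, {"grip": 0.02, "yaw": 0, "offset": [0, 0, 0]}, {"grip": 0.02, "yaw": 0, "offset": [0, 0, 0]}])

```text
time: 39.85
tool_pos: [0.4653, 0.4159, 0.072]
orientation: [0.522, 0.477, 0.523, -0.475]
force: [-0.6, 9.0, 1.9]
finger_gap: 0.342
```

Firm contact at 9 N. Releasing and going up.

Request:
step_arm(steps=[{"grip": 0.02, "yaw": 0, "offset": [0, 0.0005, -0.0005]}, {"grip": 0.02, "yaw": 0, "offset": [0, 0, 0]}, {"grip": 0.055, "yaw": 0, "offset": [0, 0, 0]}, {"grip": 0.055, "yaw": 0, "offset": [0, 0, 0]}, {"grip": 0.055, "yaw": 0, "offset": [0, 0, 0]}, {"grip": 0.055, "yaw": 0, "offset": [0, 0, 0]}, {"grip": 0.055, "yaw": 0, "offset": [0, 0, 0.01]}, {"grip": 0.055, "yaw": 0, "offset": [0, 0, 0.02]}, {"grip": 0.055, "yaw": 0, "offset": [0, 0, 0.04]}, {"grip": 0.055, "yaw": 0, "offset": [0, 0, 0.04]}, {"grip": 0.055, "yaw": 0, "offset": [0, 0, 0.04]}, {"grip": 0.055, "yaw": 0, "offset": [0, 0, 0.04]}, {"grip": 0.055, "yaw": 0, "offset": [0, 0, 0]}, {"grip": 0.055, "yaw": 0, "offset": [0, 0, 0]}])

```text
time: 41.25
tool_pos: [0.4656, 0.4152, 0.2627]
orientation: [0.523, 0.477, 0.522, -0.475]
force: [0.2, -0.1, -0.8]
finger_gap: 0.645
```

Run:
```python
from h import *
o,im,W=look("w14")
for q in("rail_1","rail_1_a"):
    print(q,[(np.round(d["pixel"],1).tolist(),round(d["confidence"],2),onz(W,d["pixel"],.0055).round(4).tolist()) for d in spot_point(q,"wrist")])
S=cam("scene");T=cam("top");s=read_camera("scene");t=read_camera("top")
tabs(W,im,.0985);tabs(T,t,.0985)
for n,c in(("top",T),("scene",S)):print([(np.round(d["pixel"],1).tolist(),round(d["confidence"],2),onz(c,d["pixel"],.119).round(4).tolist()) for d in spot_point("keeper_knob",n)])
cv2.imwrite("pics/w14s.png",np.vstack([im[:,:,::-1][60:340],cv2.resize(s[150:370,120:480,::-1],(640,391))[:310]]))
```

```text
41.25 [0.4656 0.4152 0.2627] -1.4778 [ 0.2 -0.1 -0.8] 0.645
rail_1 [([319.5, 169.4], 0.96, [0.4633, 0.4083, 0.0055]), ([239.7, 266.1], 0.76, [0.3526, 0.2434, 0.0055])]
rail_1_a [([235.9, 220.9], 0.66, [0.346, 0.3189, 0.0055])]
tab ([180.4, 138.0], [166, 108, 29, 66, 1413]) [0.3131 0.4467 0.0985]
tab ([321.8, 169.2], [309, 164, 26, 16, 198]) [0.4647 0.4272 0.0985]
tab ([262.0, 219.7], [259, 214, 7, 12, 76]) [0.4959 0.0836 0.0985]
tab ([120.6, 229.8], [115, 223, 13, 14, 139]) [0.4647 0.415  0.0985]
tab ([614.3, 272.4], [595, 264, 37, 18, 228]) [ 0.3919 -0.7398  0.0985]
tab ([194.0, 281.3], [187, 278, 15, 7, 83]) [0.3491 0.2369 0.0985]
tab ([132.4, 310.9], [114, 302, 38, 19, 584]) [0.2781 0.3763 0.0985]
[([343.8, 248.4], 0.58, [0.4336, -0.1089, 0.119])]
[([329.4, 230.2], 0.74, [0.4361, -0.1099, 0.119]), ([306.4, 172.4], 0.64, [0.5712, 0.0285, 0.119]), ([153.3, 196.4], 0.4, [0.3233, 0.2904, 0.119]), ([171.4, 179.9], 0.38, [0.3858, 0.2948, 0.119])]
```

View pics/w14s.png

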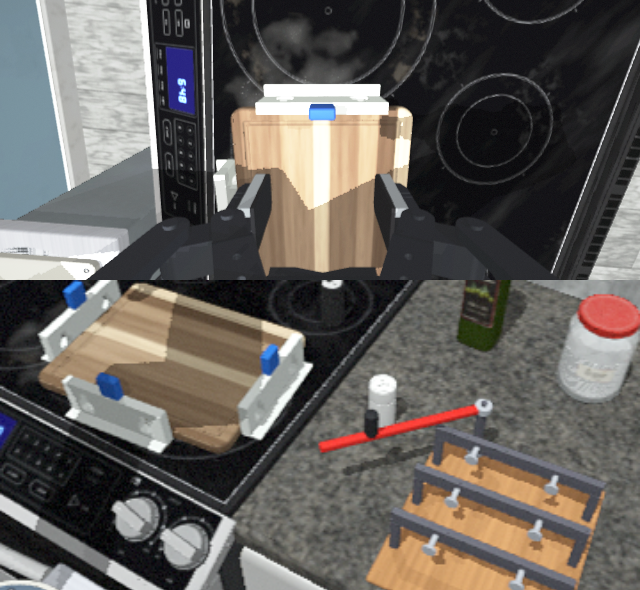

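All three rails stand flush, one each on the left, near and right edges. The rack is empty and the keeper is still at 45° with its knob at (372,423) in the crop. I'll swing the keeper home next, first comparing the near rail numerically with its earlier pictures.

Request:
step_arm(steps=[{"grip": 0.045, "yaw": 0, "offset": [-0.002, -0.0374, 0]}, {"grip": 0.045, "yaw": 0, "offset": [-0.002, -0.0374, 0]}, {"grip": 0.045, "yaw": 0, "offset": [-0.002, -0.0374, 0]}, {"grip": 0.045, "yaw": 0, "offset": [-0.002, -0.0374, 0]}, {"grip": 0.045, "yaw": 0.132, "offset": [-0.002, -0.0374, 0]}, {"grip": 0.045, "yaw": 0.132, "offset": [-0.002, -0.0374, 0]}, {"grip": 0.045, "yaw": 0.132, "offset": [-0.002, -0.0374, 0]}, {"grip": 0.045, "yaw": 0.132, "offset": [-0.002, -0.0374, 0]}, {"grip": 0.045, "yaw": 0.132, "offset": [-0.002, -0.0374, 0]}, {"grip": 0.045, "yaw": 0.13, "offset": [-0.002, -0.0374, 0]}, {"grip": 0.045, "yaw": 0, "offset": [-0.002, -0.0374, 0]}, {"grip": 0.045, "yaw": 0, "offset": [-0.002, -0.0374, 0]}, {"grip": 0.045, "yaw": 0, "offset": [-0.002, -0.0374, 0]}, {"grip": 0.045, "yaw": 0, "offset": [-0.002, -0.0374, 0]}, {"grip": 0.045, "yaw": 0, "offset": [0, 0, -0.02]}, {"grip": 0.045, "yaw": 0, "offset": [0, 0, -0.04]}, {"grip": 0.045, "yaw": 0, "offset": [0, 0, 0]}, {"grip": 0.045, "yaw": 0, "offset": [0, 0, 0]}])

```text
time: 43.4
tool_pos: [0.4371, -0.1083, 0.2018]
orientation: [0.665, 0.238, 0.666, -0.238]
force: [0.2, 0.1, 0.5]
finger_gap: 0.526
```

Run:
```python
from h import *
o,im,W=look("w15")
print([(np.round(d["pixel"],1).tolist(),round(d["confidence"],2),onz(W,d["pixel"],.119).round(4).tolist()) for d in spot_point("keeper_knob","wrist")])
a=cv2.imread("pics/w11s.png")[280:,:330].astype(int);b=cv2.imread("pics/w14s.png")[280:,:330].astype(int)
y=lambda v:[np.round(np.argwhere((blu:=(v[:,:,0]>120)&(v[:,:,2]<80)&(v[:,:,1]<120))[:,90:140]).mean(0),2)]
print(y(a),y(b))
wa=lambda v:(v.min(2)>150)[70:170,50:180];A,B=wa(a),wa(b);print(A.sum(),B.sum(),(A^B).sum(),np.argwhere(A).mean(0),np.argwhere(B).mean(0))
```

```text
43.4 [ 0.4371 -0.1083  0.2018] -0.6876 [0.2 0.1 0.5] 0.526
[([318.6, 199.8], 0.65, [0.4349, -0.1084, 0.119])]
[array([108.95,  20.53])] [array([105.41,  20.  ])]
3879 2792 1901 [58.91054395 63.82366589] [62.63073066 68.95737822]
```

Request:
step_arm(steps=[{"grip": 0.045, "yaw": 0, "offset": [0, 0, -0.03]}, {"grip": 0.045, "yaw": 0, "offset": [0, 0, -0.03]}, {"grip": 0.045, "yaw": 0, "offset": [0, 0, -0.02]}, {"grip": 0.045, "yaw": 0, "offset": [0, 0, -0.012]}, {"grip": 0.045, "yaw": 0, "offset": [0, 0, 0]}, {"grip": 0.01, "yaw": 0, "offset": [0, 0, 0]}, {"grip": 0.01, "yaw": 0, "offset": [0, 0, 0]}, {"grip": 0.01, "yaw": 0, "offset": [0, 0, 0]}, {"grip": 0.01, "yaw": 0, "offset": [0, 0, 0]}, {"grip": 0.01, "yaw": 0, "offset": [0, 0, 0]}, {"grip": 0.01, "yaw": 0, "offset": [0, 0, 0]}], grip_force=25)

```text
time: 44.6
tool_pos: [0.4383, -0.1087, 0.1107]
orientation: [0.667, 0.238, 0.665, -0.238]
force: [0.1, 1.7, 6.3]
finger_gap: 0.198
```

Request:
step_arm(steps=[{"grip": 0.01, "yaw": 0.0785, "offset": [-0.0074, -0.0092, 0]}, {"grip": 0.01, "yaw": 0.0785, "offset": [-0.0066, -0.0097, 0]}, {"grip": 0.01, "yaw": 0.0785, "offset": [-0.0059, -0.0102, 0]}, {"grip": 0.01, "yaw": 0.0785, "offset": [-0.005, -0.0106, 0]}, {"grip": 0.01, "yaw": 0.0785, "offset": [-0.0042, -0.011, 0]}, {"grip": 0.01, "yaw": 0.0785, "offset": [-0.0034, -0.0113, 0]}, {"grip": 0.01, "yaw": 0.0785, "offset": [-0.0024, -0.0115, 0]}, {"grip": 0.01, "yaw": 0.0785, "offset": [-0.0015, -0.0117, 0]}, {"grip": 0.01, "yaw": 0.0785, "offset": [-0.0006, -0.0118, 0]}, {"grip": 0.01, "yaw": 0.07, "offset": [0.0002, -0.0095, 0]}, {"grip": 0.01, "yaw": 0, "offset": [0, 0, 0]}, {"grip": 0.01, "yaw": 0, "offset": [0, 0, 0]}])

```text
time: 45.8
tool_pos: [0.3996, -0.2157, 0.1107]
orientation: [0.706, -0.032, 0.707, 0.031]
force: [-8.9, 0.0, 12.2]
finger_gap: 0.201
```

Request:
step_arm(steps=[{"grip": 0.01, "yaw": 0, "offset": [0.001, -0.001, 0]}, {"grip": 0.01, "yaw": 0, "offset": [0, -0.001, 0]}, {"grip": 0.01, "yaw": 0, "offset": [0, 0, 0]}, {"grip": 0.01, "yaw": 0, "offset": [0, 0, 0]}])

```text
time: 46.2
tool_pos: [0.4, -0.2173, 0.1106]
orientation: [0.705, -0.032, 0.707, 0.03]
force: [-13.4, -0.6, 12.7]
finger_gap: 0.2
```

Request:
step_arm(steps=[{"grip": 0.01, "yaw": 0, "offset": [-0.0025, -0.0005, 0]}, {"grip": 0.01, "yaw": 0, "offset": [0, -0.001, 0]}, {"grip": 0.01, "yaw": 0, "offset": [0, 0, 0]}, {"grip": 0.01, "yaw": 0, "offset": [0, 0, 0]}])

```text
time: 46.6
tool_pos: [0.3999, -0.2184, 0.1106]
orientation: [0.707, -0.032, 0.706, 0.031]
force: [2.2, 4.0, 9.6]
finger_gap: 0.2
```

Request:
step_arm(steps=[{"grip": 0.01, "yaw": 0, "offset": [0.0005, -0.001, 0]}, {"grip": 0.01, "yaw": 0, "offset": [0, 0, 0]}, {"grip": 0.01, "yaw": 0, "offset": [0, 0, 0]}])

```text
time: 46.9
tool_pos: [0.3999, -0.2185, 0.1106]
orientation: [0.707, -0.031, 0.706, 0.032]
force: [-0.8, 8.8, 13.3]
finger_gap: 0.202
```

The keeper is against its stop: the force rose to 9 N with no further travel. Releasing and retreating to look.

Request:
step_arm(steps=[{"grip": 0.01, "yaw": 0, "offset": [0, 0.0005, 0]}, {"grip": 0.045, "yaw": 0, "offset": [0, 0, 0]}, {"grip": 0.045, "yaw": 0, "offset": [0, 0, 0]}, {"grip": 0.045, "yaw": 0, "offset": [0, 0, 0]}, {"grip": 0.045, "yaw": 0, "offset": [0, 0, 0.01]}, {"grip": 0.045, "yaw": 0, "offset": [0, 0, 0.02]}, {"grip": 0.045, "yaw": 0, "offset": [0, 0, 0.04]}, {"grip": 0.045, "yaw": 0, "offset": [0, 0, 0.04]}, {"grip": 0.085, "yaw": 0, "offset": [0, 0, 0.04]}, {"grip": 0.085, "yaw": 0, "offset": [0, 0, 0.04]}, {"grip": 0.085, "yaw": 0, "offset": [0, 0, 0]}, {"grip": 0.085, "yaw": 0, "offset": [0, 0, 0]}])

```text
time: 48.1
tool_pos: [0.3997, -0.2192, 0.3004]
orientation: [0.707, -0.032, 0.706, 0.031]
force: [-0.5, -0.2, -0.7]
finger_gap: 0.993
```

Run:
```python
from h import *
o,im,W=look("w16")
for q in("keeper_knob","keeper_hinge"):print(q,[(np.round(d["pixel"],1).tolist(),round(d["confidence"],2),onz(W,d["pixel"],.119).round(4).tolist()) for d in spot_point(q,"wrist")])
S=cam("scene");T=cam("top");s=read_camera("scene");t=read_camera("top")
tabs(T,t,.0985)
for q in("rail_1","rail_1_a"):
  for n,c in(("top",T),("scene",S)):print(q,n,[(np.round(d["pixel"],1).tolist(),round(d["confidence"],2),onz(c,d["pixel"],.0055).round(4).tolist()) for d in spot_point(q,n)])
cv2.imwrite("pics/w16s.png",np.vstack([cv2.resize(s[130:330,120:430,::-1],(775,500))[:310],cv2.resize(t[170:300,110:470,::-1],(775,280))]))
```

```text
48.1 [ 0.3997 -0.2192  0.3004] 0.0886 [-0.5 -0.2 -0.7] 0.993
keeper_knob [([322.1, 171.0], 0.92, [0.3959, -0.2181, 0.119]), ([599.6, 233.9], 0.66, [0.4441, 0.1285, 0.119])]
keeper_hinge [([319.5, 270.0], 0.57, [0.5247, -0.21, 0.119])]
tab ([262.0, 219.5], [259, 214, 7, 12, 80]) [0.4964 0.0836 0.0985]
tab ([121.0, 229.8], [116, 223, 12, 14, 142]) [0.4647 0.414  0.0985]
tab ([613.5, 273.0], [595, 264, 37, 18, 282]) [ 0.3905 -0.7379  0.0985]
tab ([194.0, 281.2], [187, 278, 15, 7, 84]) [0.3493 0.2369 0.0985]
tab ([133.0, 311.0], [115, 303, 37, 17, 565]) [0.2779 0.3749 0.0985]
rail_1 top [([138.3, 227.9], 0.94, [0.4717, 0.4155, 0.0055]), ([200.2, 276.0], 0.89, [0.3526, 0.2503, 0.0055]), ([266.0, 220.1], 0.71, [0.4992, 0.087, 0.0055])]
rail_1 scene [([171.7, 177.9], 0.87, [0.4706, 0.4139, 0.0055]), ([274.0, 214.3], 0.75, [0.4987, 0.0849, 0.0055]), ([191.4, 228.4], 0.62, [0.3557, 0.2365, 0.0055])]
rail_1_a top [([233.9, 269.9], 0.88, [0.37, 0.1648, 0.0055]), ([172.7, 277.5], 0.78, [0.3473, 0.3204, 0.0055])]
rail_1_a scene [([164.1, 218.4], 0.94, [0.3465, 0.3201, 0.0055]), ([215.4, 238.9], 0.68, [0.3593, 0.1626, 0.0055])]
```

View pics/w16s.png

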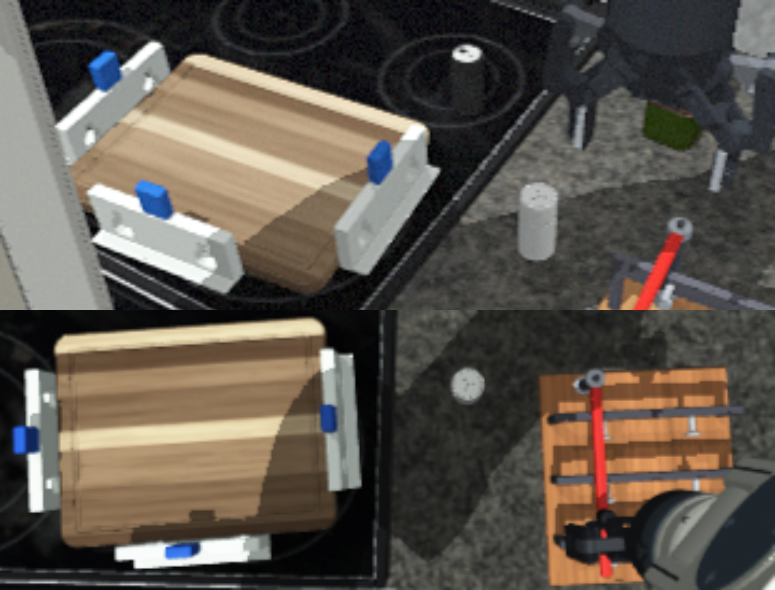

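The near rail's tab is within 0.3 px of where I placed it. All the rails stand, the keeper is home along the rack, and salt and pepper haven't moved. I'll take one last look from straight above the near edge to check for a gap.

Request:
step_arm(steps=[{"grip": 0.085, "yaw": 0, "offset": [0.003, 0.045, 0]}, {"grip": 0.085, "yaw": 0, "offset": [0.003, 0.045, 0]}, {"grip": 0.085, "yaw": 0, "offset": [0.003, 0.045, 0]}, {"grip": 0.085, "yaw": 0, "offset": [0.003, 0.045, 0]}, {"grip": 0.085, "yaw": 0, "offset": [0.003, 0.045, 0]}, {"grip": 0.085, "yaw": 0, "offset": [0.003, 0.045, 0]}, {"grip": 0.085, "yaw": 0, "offset": [0.003, 0.045, 0]}, {"grip": 0.085, "yaw": 0, "offset": [0.003, 0.045, 0]}, {"grip": 0.085, "yaw": 0, "offset": [0.003, 0.045, -0.02]}, {"grip": 0.085, "yaw": 0, "offset": [0.003, 0.045, -0.04]}, {"grip": 0.085, "yaw": 0, "offset": [0, 0, -0.03]}, {"grip": 0.085, "yaw": 0, "offset": [0, 0, 0]}, {"grip": 0.085, "yaw": 0, "offset": [0, 0, 0]}])

```text
time: 49.85
tool_pos: [0.4289, 0.2232, 0.2167]
orientation: [0.706, -0.031, 0.707, 0.031]
force: [0.7, -0.3, -0.2]
finger_gap: 0.991
```

Run:
```python
from h import *
o,im,W=look("w17")
cv2.imwrite("pics/w17c.png",cv2.resize(im[0:260,140:520,::-1],(798,546),interpolation=cv2.INTER_CUBIC))
```

```text
49.85 [0.4289 0.2232 0.2167] 0.0888 [ 0.7 -0.3 -0.2] 0.991
```

View pics/w17c.png

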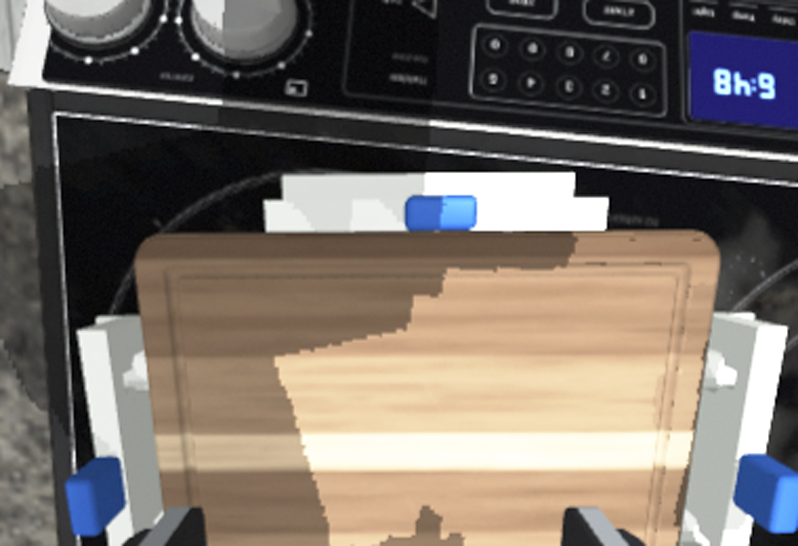

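The picture shows no gap on the near rail (wall edge at row 232 against the board edge) and it is centred to about 2 mm. The side rails (columns about 130 and 710) also meet the board. Handing in.

```bash
python3 -c "
from station import *
print(close_job())"
```

```text
the job is handed in; nothing more can be done
None
```

I finished the job in about 50 s of robot time and handed it in. All three rails stand against the board on the near, right and left edges, the far edge is open, and the keeper is home.

- **Keeper:** I swung it out to about 45° and let go. It stayed there while I unhooked the rails. Afterwards I swung it back until it met its stop (the force rose to about 9 N with no further travel).
- **Rails:** I pressed each one against its edge until the force showed firm contact (8–9 N), then let go. The last pictures show all three upright with no visible gap, and the near rail within about 2 mm of the middle of its edge.
- **Salt and pepper:** both stood where they started in the last pictures.

No check failed. One pixel comparison hinted that the near rail had shifted, but the overhead camera put its tab within 0.3 px of where I had left it, and a close look from above showed it still flush. The two small disagreements were:

- **Rail angle:** the network's end points put the near rail at 0.08 rad against 0.09 for the board, which I took as measurement error.
- **Knob position:** at home the keeper knob read about 2–3 mm from two of its earlier readings, but matched the first camera measurement.

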